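# Snug down the lid of a vacuum trap, crosswise and in rounds

## Task

The lid of the vacuum trap is resting loosely on its springy gasket under four square-headed hand nuts. Tighten the nuts crosswise (each time the opposite one next), in two or more rounds, a part of the way each time so that the lid comes down without canting, until the lid is firmly down on all four seat washers and every nut is just snug by feel - firm, but not forced. Do not push the lid down by hand, and leave the other things on the bench where they are.

Things in the scene. Friction and masses are not known exactly. Their poses are not given: they have to be found in the camera images.
- trap: Fixed bench-top vacuum trap: a steel can (116 mm across) between a 150 x 150 mm foot and a 150 x 150 mm aluminium flange whose upper face is 90 mm above the bench. Origin: centre of the underside of the foot, on the bench; z up; x and y parallel to the sides of the square flange and lid.
- lid: Loose square aluminium lid, 150 x 150 x 10 mm, 0.5 kg, over the four studs (1.5 mm play), held up by springy rubber blocks (0.8 N/mm each) at the middle of each side. Origin: centre of its underside; z up. Its underside starts 98 mm above the bench; seated on four hard seat washers it is at 93 mm, give or take 1.8. Low steel boss (32 mm across, 18 mm high) in the middle of its top.
- lid_axis (a point): Imaginary point on the lid's axis, 200 mm above the centre of the lid's underside. Seen in the trap's frame, its x and y (divided by 200 mm) are the lid's slopes along the two sides; zero when the lid is level.
- nut_1: Stud 1, standing on the trap at (+45, +45) mm in the trap's frame (corner +x +y), with its nut. Origin (fixed): on the stud's axis, where the nut's underside is at reading 0 of its joint, 109.8 mm above the bench, give or take 0.3. Axes as the trap's. Numbers 1 to 4 go round the square: 1 is opposite 3, 2 opposite 4.
- nut_2: Stud 2, standing on the trap at (+45, -45) mm in the trap's frame (corner +x -y), with its nut. Origin (fixed): on the stud's axis, where the nut's underside is at reading 0 of its joint, 109.8 mm above the bench, give or take 0.3. Axes as the trap's. Numbers 1 to 4 go round the square: 1 is opposite 3, 2 opposite 4.
- nut_3: Stud 3, standing on the trap at (-45, -45) mm in the trap's frame (corner -x -y), with its nut. Origin (fixed): on the stud's axis, where the nut's underside is at reading 0 of its joint, 109.8 mm above the bench, give or take 0.3. Axes as the trap's. Numbers 1 to 4 go round the square: 1 is opposite 3, 2 opposite 4.
- nut_4: Stud 4, standing on the trap at (-45, +45) mm in the trap's frame (corner -x +y), with its nut. Origin (fixed): on the stud's axis, where the nut's underside is at reading 0 of its joint, 109.8 mm above the bench, give or take 0.3. Axes as the trap's. Numbers 1 to 4 go round the square: 1 is opposite 3, 2 opposite 4.
- knob_1 (a joint): Turn of the steel square-headed hand nut on stud 1, in rad, growing clockwise seen from above (tightening). The nut, from its underside up: collar 32 mm across, 8 mm tall; stem 12 mm across; square head from 14 to 34 mm up. The head is 20 x 20 mm, its sides parallel to the trap's x and y axes at reading 0 (and every quarter turn).
- knob_2 (a joint): Turn of the steel square-headed hand nut on stud 2, in rad, growing clockwise seen from above (tightening). All four nuts sink 4 mm per rad (coarse thread). The seats under the lid are up to 1.8 mm higher or lower from time to time, so the reading does not tell when a nut is snug: about 1.95 rad, give or take 0.55. Same nut as knob_1.
- knob_3 (a joint): Turn of the steel square-headed hand nut on stud 3, in rad, growing clockwise seen from above (tightening). Feel, for all four, turning slowly (0.2 rad/s or less; a quick stop hides it): free about 0.04 N m, against the gasket blocks under 0.1 N m; with the lid seated under it the torque climbs by about 0.14 N m per 0.1 rad; snug is 0.13 to 0.18 N m, forced is over 0.25. Same nut as knob_1.
- knob_4 (a joint): Turn of the steel square-headed hand nut on stud 4, in rad, growing clockwise seen from above (tightening). All four nuts start between 0 and 0.3 and stay where they are left. A nut pressed with over 45 N against the lid spoils its thread; left snug it presses with 10 to 25 N. Same nut as knob_1.
- wrench: Open-ended steel wrench, 150 mm, lying on the bench beside the trap. Not part of the job. Origin: under its middle.
- spare_ring: Spare black rubber ring, 72 mm across, 6 mm high, lying beside the trap. Not part of the job. Origin: on its underside.
- screwdriver: Screwdriver, 180 mm, lying on the bench. Not part of the job. Origin: under its middle.
- beaker: Glass beaker, 80 mm across, 100 mm high. Not part of the job. Origin: on its underside.
- reagent: Brown glass bottle, 70 mm across, 150 mm high. Not part of the job. Origin: on its underside.
- dish: Clear plastic tray, 180 x 130 x 35 mm. Not part of the job. Origin: on its underside.
- vial: Small glass jar, 28 mm across, 45 mm high, standing in the tray. Not part of the job. Origin: on its underside.
There are look-alikes about, which are no part of the job. Of the things that look like the trap, the smaller one is meant. What is shaped like the lid but turquoise is not meant.

How it is judged:
By the outcome, as a careful person would: the job done as asked, in the order asked, and still so for the second after the job is handed in, with the robot touching nothing.
It also fails if it takes over 72 s, if anything falls off the work surface, if the arm or the gripper's body presses on something with over 40 N, if the wrist force passes 120 N, or if a joint passes its speed limit or range.

## Robot

A 7-joint arm with a two-finger parallel gripper is mounted at the origin on the work surface. World frame = base frame: x ahead of the robot, y to its left, z up, the work surface at z = 0. Lengths are in m, angles in degrees, forces in N, time in s.
With the tool pointing down it reaches from about 0.425 to 0.875 m from the base axis. Payload 4.7 kg.
Tool frame: the origin (TCP) lies midway between the tips of the shut fingers; the grasp point (between the pads) lies 19 mm behind it; z points along the fingers, y is the direction in which the jaws open and shut (so a half turn about z gives the same grasp; the last joint's range is limited). The gripper opens to 87 mm and grips with 3 to 60 N. Pads are 19 mm wide; open, the fingers measure 117 mm over their backs; the gripper's body (75 mm by 190 mm) begins 51 mm behind the grasp point.
Start: joints at [-65.311, 18.392, -4.016, 83.108, 1.295, 78.541, -3.26], TCP at [0.263, 0.594, 0.223] pointing down, gripper open.
Joint ranges: [-163.93, 163.93], [-17.29, 119.83], [-79.2, 71.16], [3.27, 140.29], [-89.18, 269.18], [5.43, 117.66], [-154.24, 154.24]. Speed limits (degrees/s): [147.25, 147.25, 180, 180, 180, 180, 180].

## Interface

Orientations are given as [roll, pitch, yaw] about the fixed x, y, z axes, in that order (R = Rz(yaw) Ry(pitch) Rx(roll)).
In Python, from cell import env gives the robot as it stands. The module is installed in compiled form; this text tells all that it offers.
- The arm moves only by the tool servo_tool, never from a script. Its argument "plan" is a list of rows, each a list of 3 entries, a list of its own where there are three numbers: the opening, from 0 (shut) to 1 (fully open), then the shift along the tool's x, y, z in cm, then the turn, a rotation vector about the tool's x, y, z in degrees. A call has 1 to 20 rows; each row shifts and turns the pose as measured when the row begins, along the tool's axes as they then stand; what a row does not reach is not made up. A row lasts 1/12 s, in which the tool goes at most 41.7 mm and 7.16 degrees, less where a joint would pass 70% of its speed; a pose out of reach is approached as far as the arm can. A call is refused whole if a number of a shift passes 4.17 or a number of a turn 7.16, either way. A call with a gripper value outside its range is refused whole. The fingers move at their own pace and stop on an object; "force" is the grip in N (left out, the last holds). Time passes only in rows, so rows that do not move let the fingers close. It gives the time, the measured TCP pose, the force and the opening at its end, in the units of the state.
- env.get_obs(): the state, without advancing time (a new reading comes with each control period).
- env.read_camera(name): name is "scene" or "side" or "wrist"; returns a dict with "image" (400x640x3 uint8, blue, green, red), "fx", "fy", "cx", "cy" (pixels), "k1" (the pictures are not rectified: a ray, as slopes to the right and down, at radius r is drawn at 1 + k1 r^2 times it, then the intrinsics apply), "rvec" (rotation vector, rad) and "tvec" (3), from world to camera coordinates, as OpenCV has them; the wrist camera has in their place "T_tool_cam" (4x4, takes a point from camera to tool coordinates, whose origin is the TCP and whose axes are the flange's). Camera axes: x right, y down, z forward; pixel columns grow to the right and rows downward; lengths in m; the calibration is good to about 2 mm. A picture is of the moment at which its call begins: read the wrist's pose just before it. There is no depth.
- env.sign_off(): hands the job in, once; it reports no verdict.
The state is a dict: "time_s": time; "qpos": joint angles; "joint_velocities": joint speeds; "effort": joint torques, N m; "tool_pos": TCP position; "tool_rot": TCP orientation; "force": force on the tool from outside, world axes, zero at the start; "wrist_torque": the same for the moment, N m; "grip_width": finger opening in m.
Only numpy, scipy, OpenCV 4.12 (cv2) and the standard library are available. Lean on these libraries where they do the work, as an engineer would, in place of code of your own. Each camera call takes 0.05 s, during which the arm holds its last target. There are 200 camera calls.

## Working session

There is one attempt and no reset: what is moved stays moved. The work goes in short steps, Python scripts to look and compute and a tool call to move; the robot and the scene stay as the last step left them, time stands still between calls to the robot, and variables do not carry over. Pictures are saved under pics/ and viewed, about 8 in all and at most 12, crops included, and the job is handed in when it is done.

Besides the shell and the picture viewer there is one more tool, called after ">>>" by a JSON object that holds its "api" and its "payload". servo_tool: Moves the arm, as the interface text tells. Its arguments: {"type":"object","properties":{"plan":{"type":"array"},"force":{"type":"number"}},"required":["plan"]}

```bash
mkdir -p pics; ls; cat > h.py <<'E'
import numpy as np, cv2
from cell import env
def save(cam,name):
    c=env.read_camera(cam); cv2.imwrite(f'pics/{name}.png',c['image']); return c
E
python3 - <<'E'
from h import *
import pickle
o=env.get_obs(); print(o)
a=save('scene','scene0'); b=save('side','side0')
pickle.dump((a,b),open('c0.pkl','wb'))
for c in(a,b): print({k:v for k,v in c.items() if k!='image'})
E
```

```text
pics
{'time_s': 0.0, 'qpos': array([-65.30889525,  18.44154825,  -4.01340894,  83.17397023,
         1.29613721,  78.54015227,  -3.25950518]), 'joint_velocities': array([ 0.02670561, -0.04846421,  0.07922219,  0.0082523 , -0.08132225,
       -0.02440332, -0.08748835]), 'effort': array([-8.11367518e-04, -4.91282129e+01, -4.04546158e-01, -3.12546766e+01,
       -6.38746982e-02,  4.33170993e-02,  1.83386792e-04]), 'tool_pos': array([0.2630223 , 0.59381269, 0.22144118]), 'tool_rot': array([-1.79889624e+02,  7.42598201e-03,  1.56117339e+02]), 'force': array([0.14719597, 0.57982861, 0.16314758]), 'wrist_torque': array([-0.01612628, -0.01141249,  0.03761668]), 'grip_width': 0.08708800584832524}
{'fx': 462.50755527215307, 'fy': 462.50755527215307, 'cx': 314.89205117238237, 'cy': 203.63427801329115, 'k1': -0.012234811539066677, 'rvec': array([ 1.78709967,  1.92627727, -0.65130139]), 'tvec': array([ 0.02596507, -0.28874267,  1.80170097])}
{'fx': 361.8186642900697, 'fy': 361.8186642900697, 'cx': 316.46034061248105, 'cy': 196.09435861924484, 'k1': 0.02187971092589077, 'rvec': array([ 2.13305004, -0.63241918,  0.29357691]), 'tvec': array([-0.40512273,  0.32625019,  0.85422381])}
```

View pics/scene0.png

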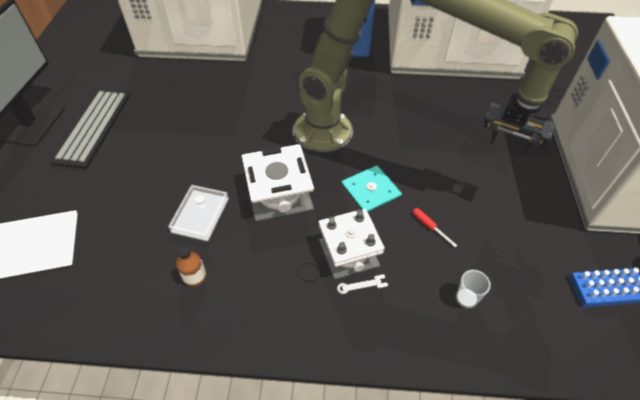

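View pics/side0.png

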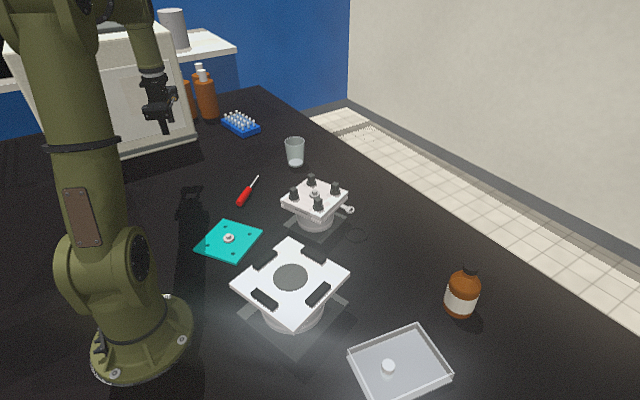

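The scene view has two trap-like things. The larger one, at (278,180), has no nuts. The smaller one, at (350,238) in scene and (315,200) in side, has a pale lid with four dark nuts. The turquoise plate at (372,188) is the decoy lid. The smaller one fits, and I'll confirm it in one enlarged crop.

```bash
python3 - <<'E'
import pickle,cv2,numpy as np
a,b=pickle.load(open('c0.pkl','rb'))
A=cv2.resize(a['image'][195:295,300:400],None,fx=4,fy=4,interpolation=cv2.INTER_CUBIC)
B=cv2.resize(b['image'][160:260,265:365],None,fx=4,fy=4,interpolation=cv2.INTER_CUBIC)
cv2.imwrite('pics/crop0.png',np.hstack([A,B]))
E
```

```text
(no output)
```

View pics/crop0.png

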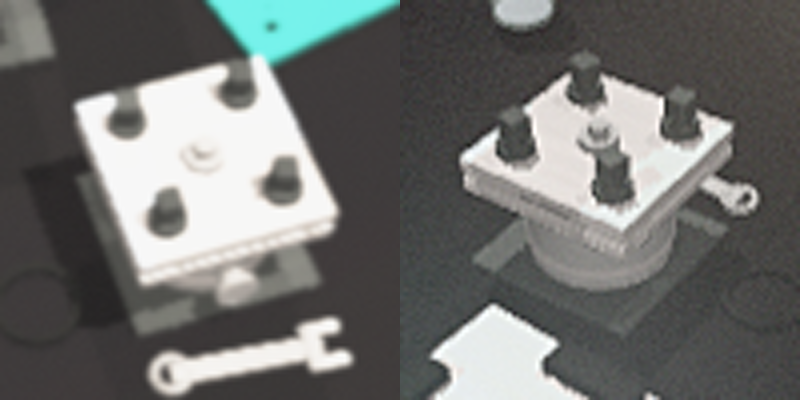

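```bash
cat >> h.py <<'E'
def ray(c,uv,R=None,t=None):
    "origin, direction(s) in world"
    uv=np.atleast_2d(uv).astype(float)
    d=np.c_[(uv[:,0]-c['cx'])/c['fx'],(uv[:,1]-c['cy'])/c['fy']]
    u=d.copy()
    for _ in range(10): u=d/(1+c['k1']*(u**2).sum(1,keepdims=True))
    d=np.c_[u,np.ones(len(u))]
    if 'rvec' in c:
        Rm=cv2.Rodrigues(c['rvec'])[0]; return -Rm.T@c['tvec'], d@Rm
    return t, d@R.T
def plane(o,d,z): return o+d*((z-o[2])/d[:,2])[:,None]
E
python3 - <<'E'
from h import *
import pickle
a,b=pickle.load(open('c0.pkl','rb'))
A=np.array([(126,97),(239,68),(286,163),(168,195)])/4+(300,195)
B=np.array([(186,60),(285,93),(213,155),(115,115)])/4+(265,160)
for c,P in((a,A),(b,B)):
    W=plane(*ray(c,P),.143); print(W.round(4),W.mean(0))
    for i in range(4):
        e=W[(i+1)%4]-W[i]; print(np.hypot(*e[:2]).round(4),np.degrees(np.arctan2(e[1],e[0])).round(1))
L=np.array([(77,104),(265,57),(337,215),(142,280)])/4+(300,195)
W=plane(*ray(a,L),.107); print(W.round(4),W.mean(0))
L=np.array([(463-400,158),(567-400,70),(735-400,130),(625-400,235)])/4+(265,160)
W=plane(*ray(b,L),.107); print(W.round(4),W.mean(0))
E
```

```text
[[0.5256 0.0638 0.143 ]
 [0.4929 0.1466 0.143 ]
 [0.5752 0.1819 0.143 ]
 [0.6087 0.0982 0.143 ]] [0.55059702 0.12261534 0.143     ]
0.0891 111.6
0.0896 23.2
0.0901 -68.2
0.0899 -157.5
[[0.5757 0.1735 0.143 ]
 [0.6137 0.0931 0.143 ]
 [0.5266 0.058  0.143 ]
 [0.4929 0.14   0.143 ]] [0.55220801 0.11618219 0.143     ]
0.0889 -64.7
0.0939 -158.1
0.0886 112.3
0.0894 22.0
[[0.5094 0.0264 0.107 ]
 [0.4543 0.1687 0.107 ]
 [0.5939 0.2224 0.107 ]
 [0.6584 0.0833 0.107 ]] [0.55401298 0.12521387 0.107     ]
[[0.456  0.1585 0.107 ]
 [0.5832 0.2168 0.107 ]
 [0.6471 0.0731 0.107 ]
 [0.5085 0.0154 0.107 ]] [0.54869837 0.11593132 0.107     ]
```

The crop confirms it: four dark square-headed nuts, a boss in the middle and the small can below. The centre is at about (0.552, 0.120), with sides at about 22°/112°. I'm moving above it for a wrist view.

>>> {"api": "servo_tool", "payload": {"plan": [[1, [-3.26, -2.26, -0.7], [0, 0, 0]], [1, [-3.26, -2.26, -0.7], [0, 0, 0]], [1, [-3.26, -2.26, -0.7], [0, 0, 0]], [1, [-3.26, -2.26, -0.7], [0, 0, 0]], [1, [-3.26, -2.26, -0.7], [0, 0, 0]], [1, [-3.26, -2.26, -0.7], [0, 0, 0]], [1, [-3.26, -2.26, -0.7], [0, 0, 0]], [1, [-3.26, -2.26, -0.7], [0, 0, 0]], [1, [-3.26, -2.26, -0.7], [0, 0, 0]], [1, [-3.26, -2.26, -0.7], [0, 0, 0]], [1, [-3.26, -2.26, -0.7], [0, 0, 0]], [1, [-3.26, -2.26, -0.7], [0, 0, 0]], [1, [-3.26, -2.26, -0.7], [0, 0, 0]], [1, [-3.26, -2.26, -0.7], [0, 0, 0]], [1, [0, 0, 0], [0, 0, 7.1]], [1, [0, 0, 0], [0, 0, 7.1]], [1, [0, 0, 0], [0, 0, 7.1]], [1, [0, 0, 0], [0, 0, 7.1]], [1, [0, 0, 0], [0, 0, 7.1]], [1, [0, 0, 0], [0, 0, 7.1]]]}}

```text
time_s: 1.77
tool_pos: [0.5594, 0.0951, 0.3116]
tool_rot: [-178.9, 0.4, 114.2]
force: [-0.4, 0.2, -0.5]
grip_width: 0.0871
```

```bash
cat >> h.py <<'E'
from scipy.spatial.transform import Rotation as Ro
def pose(o): return Ro.from_euler('xyz',o['tool_rot'],degrees=True).as_matrix(),np.array(o['tool_pos'])
def wrist(name):
    o=env.get_obs(); c=save('wrist',name); R,p=pose(o)
    return c,R@c['T_tool_cam'][:3,:3],R@c['T_tool_cam'][:3,3]+p
E
python3 - <<'E'
from h import *
import pickle
o=env.get_obs(); print(o['tool_pos'],o['tool_rot'],o['qpos'],o['wrist_torque'],o['force'])
w=wrist('w0'); pickle.dump(w,open('w0.pkl','wb')); print({k:v for k,v in w[0].items() if k!='image'})
E
```

```text
[0.55942328 0.09507372 0.31156072] [-178.88422303    0.38721344  114.17428478] [-33.00202482   7.42231743  22.7224128   86.92317711  -2.22157523
  87.21976504  13.8714443 ] [ 0.0103302  -0.03128962  0.00023133] [-0.41541274  0.22755696 -0.52080819]
{'fx': 357.62716053858884, 'fy': 357.62716053858884, 'cx': 325.90473963421783, 'cy': 201.90399048280585, 'k1': 0.02663723133889911, 'T_tool_cam': array([[ 3.79260283e-04, -9.58823421e-01, -2.84002648e-01,
         7.91888821e-02],
       [ 9.99999915e-01,  3.16933734e-04,  2.65408666e-04,
         8.68531658e-04],
       [-1.64470025e-04, -2.84002725e-01,  9.58823459e-01,
        -1.61608396e-01],
       [ 0.00000000e+00,  0.00000000e+00,  0.00000000e+00,
         1.00000000e+00]])}
```

View pics/w0.png

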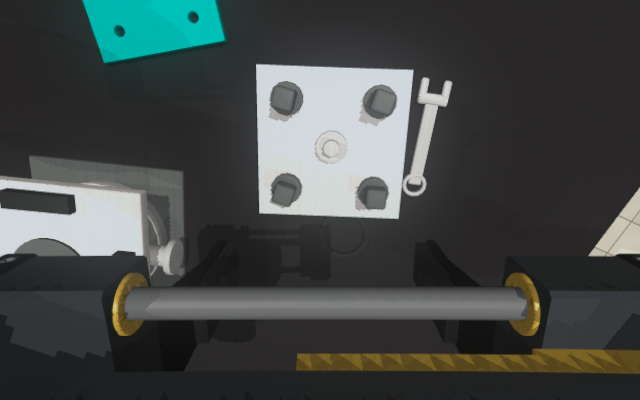

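The wrist view shows the lid square at (257–413, 65–218) with heads at about (286,98), (380,101), (286,190) and (372,193). I'll enlarge it to read the head angles.

```bash
python3 - <<'E'
from h import *
import pickle
w=pickle.load(open('w0.pkl','rb'))
im=w[0]['image'][60:225,250:420]
g=np.clip(im.astype(float)*2.5,0,255).astype(np.uint8)
cv2.imwrite('pics/w0c.png',cv2.resize(g,None,fx=3.6,fy=3.6,interpolation=cv2.INTER_CUBIC))
# lid outline angle
gr=cv2.cvtColor(w[0]['image'],cv2.COLOR_BGR2GRAY)
m=(gr>150).astype(np.uint8); m[:,:245]=0; m[:,415:]=0; m[230:]=0
cs,_=cv2.findContours(m,cv2.RETR_EXTERNAL,cv2.CHAIN_APPROX_NONE); c=max(cs,key=cv2.contourArea)
h=cv2.convexHull(c); q=cv2.approxPolyDP(h,8,True)[:,0]; print(q)
W=plane(*ray(w[0],q,w[1],w[2]),.108); print(W.round(4),W.mean(0))
for i in range(len(W)):
    e=W[(i+1)%len(W)]-W[i]; print(np.hypot(*e[:2]).round(4),np.degrees(np.arctan2(e[1],e[0])).round(1))
for p in [(286,98),(380,101),(286,190),(372,193)]:
    print(gr[p[1]-16:p[1]+17:2,p[0]-16:p[0]+17:2]) if p[0]==286 and p[1]==98 else 0
E
```

```text
[[256  64]
 [412  70]
 [414 195]
 [397 218]
 [259 212]]
[[0.4522 0.1637 0.108 ]
 [0.5899 0.2195 0.108 ]
 [0.6504 0.1115 0.108 ]
 [0.6461 0.0813 0.108 ]
 [0.5082 0.0258 0.108 ]] [0.56936194 0.12036778 0.108     ]
0.1485 22.0
0.1238 -60.7
0.0305 -98.1
0.1487 -158.1
0.1489 112.1
[[214 214 214 214 176 120 111 110 109 110 136 182 214 214 214 214 214]
 [214 214 214 183 107 108 109 110 112 113 112 110 111 197 214 214 214]
 [214 214 126 101  84  81  86 105 108 109 111 112 112 115 173 214 215]
 [214 159  95 107 109 107 106 102  93  88  95 110 110 111 112 195 215]
 [214 124  94 108 109 113 113 113 112 110 106 100  77 105 111  95 215]
 [199  97  98 107 110 110 113 114 116 118 120 114  84  76 107 107 199]
 [153  92 103 107 108 110 111 113 114 117 118 112  86  71 103 107 143]
 [153  94 105 109 107 108 110 112 114 115 118 104  80  84 103 108  87]
 [128  92 106 109 109 107 110 111 114 114 117  99  74  93 103 104 104]
 [129  94 106 107 109 109 107 109 112 114 113  95  71  99 104 107 107]
 [160  98 104 108 109 109 109 108 111 113 109  89  69 101 102 107 106]
 [133 100 104 106 107 108 109 109 109 112 103  83  78 104 104 106 187]
 [177  88  93  97 104 108 109 110 109 110  99  77  93 103 104  91 212]
 [170 162  80  73  82  90  96 103 109 109  97  72  95 105 105 182 215]
 [166 168 161  93  80  80  73  80  88  93  85  83 103 105 119 211 215]
 [183 169 167 160  92  82  82  82  81  82  77 102 103 143 194 215 215]
 [166 168 167 165 163 152 107  87  84  84 106 119 165 212 211 215 215]]
```

View pics/w0c.png

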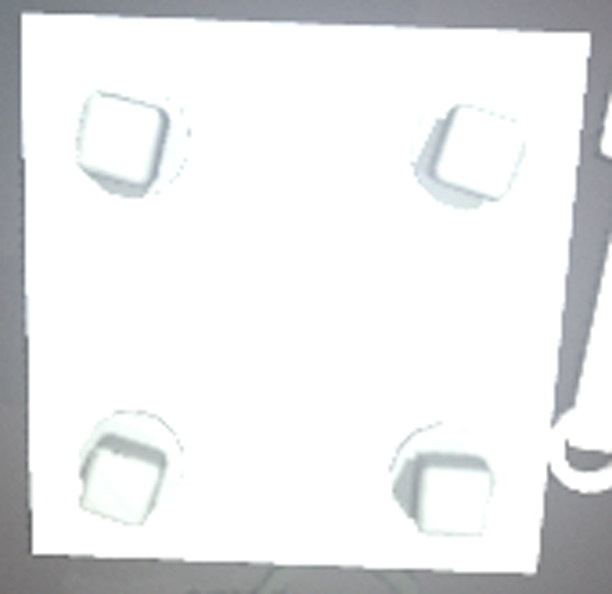

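```bash
python3 - <<'E'
from h import *
import pickle
w=pickle.load(open('w0.pkl','rb'))
f=lambda P,z: plane(*ray(w[0],np.array(P)/3.6+(250,60),w[1],w[2]),z)
L=f([(22,12),(590,33),(537,574),(33,553)],.108); print(L.round(4),L.mean(0))
for n,z,E in [('TL',.143,[(99,93),(162,106)]),('TR',.143,[(437,180),(495,199)]),('BL',.143,[(87,507),(133,523)]),('BR',.143,[(424,535),(486,534)])]:
    W=f(E,z); d=W[1]-W[0]; print(n,np.degrees(np.arctan2(d[1],d[0])))
for n,E in [('TL',(121,138)),('TR',(482,151)),('BL',(125,485)),('BR',(455,499))]: print(n,f([E],.143).round(4))
for i in range(4):
    e=L[(i+1)%4]-L[i]; print(np.hypot(*e[:2]).round(4),np.degrees(np.arctan2(e[1],e[0])).round(1))
c=np.array([.5512,.1215])
g=np.radians(22.1); u=np.array([np.cos(g),np.sin(g)])*.045; v=np.array([-u[1],u[0]])
for n,a,b in [('TL',-1,1),('TR',1,1),('BL',-1,-1),('BR',1,-1)]: print(n,(a*u+b*v).round(4))
E
```

```text
[[0.4521 0.1643 0.108 ]
 [0.5912 0.2208 0.108 ]
 [0.6489 0.0808 0.108 ]
 [0.509  0.0241 0.108 ]] [0.5503154  0.12253821 0.108     ]
TL 13.151308333090132
TR 6.714250287035811
BL 4.278612722701116
BR 25.530262506186336
TL [[0.4921 0.1479 0.143 ]]
TR [[0.5742 0.1815 0.143 ]]
BL [[0.5265 0.0662 0.143 ]]
BR [[0.608  0.0991 0.143 ]]
0.1501 22.1
0.1515 -67.6
0.151 -157.9
0.1513 112.1
TL [-0.0586  0.0248]
TR [0.0248 0.0586]
BL [-0.0248 -0.0586]
BR [ 0.0586 -0.0248]
```

```bash
cat > d.py <<'E'
import sys
from h import *
# usage: d.py nut z yaw  -> total shift (cm, tool axes) and rotation vector (deg)
C=np.array([.5503,.123]); N=dict(TL=(-.0586,.0248),TR=(.0248,.0586),BL=(-.0248,-.0586),BR=(.0586,-.0248))
o=env.get_obs(); R,p=pose(o)
n,z,y=sys.argv[1],float(sys.argv[2]),float(sys.argv[3])
t=np.r_[C+N[n],z] if n in N else np.r_[p[:2],z]
Rt=Ro.from_euler('xyz',[180,0,y],degrees=True).as_matrix()
print('t',o['time_s'],'pos',p.round(4),o['tool_rot'].round(2),'q7',o['qpos'][6].round(1),'Mz',o['wrist_torque'].round(3),'F',o['force'].round(1),'grip',round(o['grip_width'],4))
print('shift',(R.T@(t-p)*100).round(2),'rot',np.degrees(Ro.from_matrix(R.T@Rt).as_rotvec()).round(2))
E
python3 d.py TL .165 103
```

```text
t 1.8167 pos [0.5594 0.095  0.3114] [-178.88    0.39  113.85] q7 13.6 Mz [0.004 0.027 0.027] F [-0.3 -0.7  0.2] grip 0.0869
shift [ 7.66 -3.77 14.67] rot [-1.08  0.5  10.85]
```

>>> {"api": "servo_tool", "payload": {"plan": [[0.5, [1.5, -0.7, 2.9], [-0.2, 0.1, 2.1]], [0.5, [1.5, -0.7, 2.9], [-0.2, 0.1, 2.1]], [0.5, [1.5, -0.7, 2.9], [-0.2, 0.1, 2.1]], [0.5, [1.5, -0.7, 2.9], [-0.2, 0.1, 2.1]], [0.5, [0.8, -0.4, 1.5], [-0.2, 0.1, 2.1]], [0.5, [0, 0, 0], [0, 0, 0]]], "force": 25}}

```text
time_s: 2.32
tool_pos: [0.5032, 0.1468, 0.175]
tool_rot: [179.9, 0.1, 103.6]
force: [-0.3, -0.5, -0.2]
grip_width: 0.0548
```

```bash
python3 d.py TL .165 103
```

```text
t 2.3167 pos [0.5032 0.1468 0.175 ] [1.7992e+02 8.0000e-02 1.0357e+02] q7 -4.2 Mz [-0.021  0.054  0.008] F [-0.3 -0.5 -0.2] grip 0.0548
shift [ 0.37 -1.09  1.  ] rot [0.08 0.07 0.57]
```

>>> {"api": "servo_tool", "payload": {"plan": [[0.45, [0.37, -1.09, 0.5], [0, 0, 0.6]], [0.45, [0, 0, 2.0], [0, 0, 0]], [0.4, [0, 0, 2.0], [0, 0, 0]], [0.4, [0, 0, 0.4], [0, 0, 0]], [0.4, [0, 0, 0], [0, 0, 0]]]}}

```text
time_s: 2.73
tool_pos: [0.4936, 0.1474, 0.1276]
tool_rot: [179.8, 0.1, 103.8]
force: [-0.8, 0.3, 0.3]
grip_width: 0.0358
```

```bash
python3 d.py TL .1222 103; python3 -c "
from h import *
c=save('wrist','w1')"
```

```text
t 2.7333 pos [0.4936 0.1474 0.1276] [1.7975e+02 1.2000e-01 1.0384e+02] q7 -4.0 Mz [-0.048  0.048 -0.019] F [-0.8  0.3  0.3] grip 0.0358
shift [ 0.09 -0.18  0.54] rot [0.25 0.11 0.84]
```

View pics/w1.png

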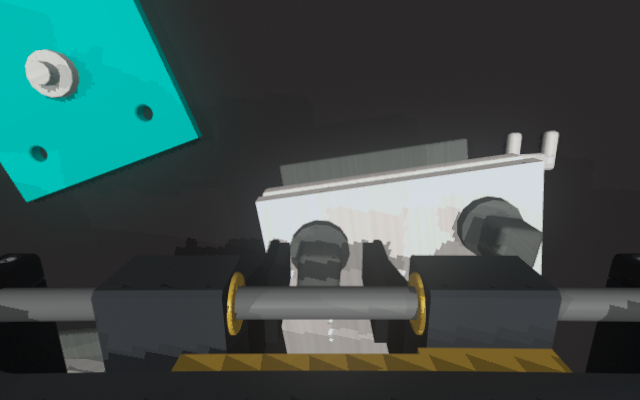

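Head at (322,265), between the fingers (about 290 and 365) and near centre. I'll finish the descent, then grip and read the force.

>>> {"api": "servo_tool", "payload": {"plan": [[0.4, [0.09, -0.18, 0.5], [0.2, 0.1, 0.8]], [0.1, [0, 0, 0], [0, 0, 0]], [0.1, [0, 0, 0], [0, 0, 0]], [0.1, [0, 0, 0], [0, 0, 0]], [0.1, [0, 0, 0], [0, 0, 0]]], "force": 25}}

```text
time_s: 3.2
tool_pos: [0.4905, 0.1466, 0.1261]
tool_rot: [-179.8, -0.0, 103.0]
force: [-0.8, 0.0, 0.1]
grip_width: 0.02
```

```bash
python3 d.py TL .1222 66
```

```text
t 3.2 pos [0.4905 0.1466 0.1261] [-1.7976e+02 -3.0000e-02  1.0297e+02] q7 -4.7 Mz [-0.149  0.216 -0.011] F [-0.8  0.   0.1] grip 0.02
shift [0.09 0.15 0.39] rot [-0.24  0.05 36.97]
```

>>> {"api": "servo_tool", "payload": {"plan": [[0.1, [0, 0, 0.04], [0, 0, 6.2]], [0.1, [0, 0, 0.04], [0, 0, 6.2]], [0.1, [0, 0, 0.04], [0, 0, 6.2]], [0.1, [0, 0, 0.04], [0, 0, 6.2]], [0.1, [0, 0, 0.04], [0, 0, 6.2]], [0.1, [0, 0, 0.04], [0, 0, 6.2]], [0.1, [0, 0, 0], [0, 0, 0]]]}}

```text
time_s: 3.78
tool_pos: [0.491, 0.1465, 0.1238]
tool_rot: [-179.9, 0.1, 64.2]
force: [-0.6, 0.8, -1.7]
grip_width: 0.0197
```

```bash
python3 d.py TL .1222 66
```

```text
t 3.7833 pos [0.491  0.1465 0.1238] [-1.7991e+02  7.0000e-02  6.4180e+01] q7 -43.2 Mz [-0.094  0.085  0.002] F [-0.6  0.8 -1.7] grip 0.0197
shift [0.15 0.01 0.16] rot [-0.09  0.07 -1.83]
```

>>> {"api": "servo_tool", "payload": {"plan": [[0.45, [0, 0, 0], [0, 0, 0]], [0.45, [0, 0, 0], [0, 0, 0]], [0.45, [0, 0, -2.0], [0, 0, 0]], [0.45, [0, 0, -1.5], [0, 0, 0]], [0.45, [0.17, 3.1, 0], [0, 0, 0]], [0.45, [0.17, 3.1, 0], [0, 0, 0]], [0.45, [0.17, 3.1, 0], [0, 0, 0]], [0.45, [0.17, 3.1, 0], [0, 0, 0]], [0.45, [0, 0, 0], [0, 0, -6.8]], [0.45, [0, 0, 0], [0, 0, -6.8]], [0.45, [0, 0, 0], [0, 0, -6.8]], [0.45, [0, 0, 0], [0, 0, -6.8]], [0.45, [0, 0, 0], [0, 0, -6.8]], [0.45, [0, 0, 0], [0, 0, -6.8]], [0.45, [0, 0, 0], [0, 0, -6.8]]]}}

```text
time_s: 5.03
tool_pos: [0.6193, 0.1003, 0.1668]
tool_rot: [179.2, 0.2, 115.9]
force: [0.5, 0.5, -0.3]
grip_width: 0.0395
```

```bash
sed -i 's/C=np.array(\[.5503,.123\])/C=np.array([.5495,.122])/' d.py; python3 d.py BR .125 112
```

```text
t 5.0333 pos [0.6193 0.1003 0.1668] [179.17   0.22 115.92] q7 18.6 Mz [-0.076  0.082 -0.073] F [ 0.5  0.5 -0.3] grip 0.0395
shift [ 0.23 -1.2   4.16] rot [0.84 0.2  3.92]
```

>>> {"api": "servo_tool", "payload": {"plan": [[0.45, [0.23, -1.2, 0.6], [0.8, 0.2, 3.9]], [0.45, [0, 0, 1.6], [0, 0, 0]], [0.45, [0, 0, 1.6], [0, 0, 0]], [0.45, [0, 0, 0.5], [0, 0, 0]], [0.1, [0, 0, 0], [0, 0, 0]], [0.1, [0, 0, 0], [0, 0, 0]], [0.1, [0, 0, 0], [0, 0, 0]], [0.1, [0, 0, 0], [0, 0, 0]], [0.1, [0, 0, 0], [0, 0, 0]]]}}

```text
time_s: 5.78
tool_pos: [0.6082, 0.0956, 0.1272]
tool_rot: [179.9, 0.0, 113.0]
force: [2.0, 1.8, -2.7]
grip_width: 0.0196
```

```bash
python3 d.py BR .125 64
```

```text
t 5.7833 pos [0.6082 0.0956 0.1272] [1.7993e+02 2.0000e-02 1.1302e+02] q7 16.4 Mz [ 0.364 -0.607 -0.052] F [ 2.   1.8 -2.7] grip 0.0196
shift [0.15 0.05 0.22] rot [ 7.000e-02 -1.000e-02  4.902e+01]
```

>>> {"api": "servo_tool", "payload": {"plan": [[0.1, [0, 0, 0.04], [0, 0, 6.9]], [0.1, [0, 0, 0.04], [0, 0, 6.9]], [0.1, [0, 0, 0.04], [0, 0, 6.9]], [0.1, [0, 0, 0.04], [0, 0, 6.9]], [0.1, [0, 0, 0.04], [0, 0, 6.9]], [0.1, [0, 0, 0.04], [0, 0, 6.9]], [0.1, [0, 0, 0.04], [0, 0, 6.0]], [0.45, [0, 0, 0], [0, 0, 0]], [0.45, [0, 0, 0], [0, 0, 0]], [0.45, [0, 0, 0], [0, 0, 0]], [0.45, [0, 0, -2.0], [0, 0, 0]], [0.45, [0, 0, -1.5], [0, 0, 0]], [0.45, [2.0, -2.2, 0], [0, 0, 0]], [0.45, [2.0, -2.2, 0], [0, 0, 0]], [0.45, [2.0, -2.2, 0], [0, 0, 0]], [0.45, [0, 0, 0], [0, 0, -6.2]], [0.45, [0, 0, 0], [0, 0, -6.2]], [0.45, [0, 0, 0], [0, 0, -6.2]], [0.45, [0, 0, 0], [0, 0, -6.2]], [0.45, [0, 0, 0], [0, 0, -6.2]]]}}

```text
time_s: 7.45
tool_pos: [0.5795, 0.185, 0.1696]
tool_rot: [178.8, -0.2, 97.8]
force: [0.6, 0.5, 0.0]
grip_width: 0.039
```

```bash
python3 d.py TR .124 97
```

```text
t 7.45 pos [0.5795 0.185  0.1696] [178.8   -0.24  97.84] q7 -8.4 Mz [-0.057  0.057 -0.022] F [0.6 0.5 0. ] grip 0.039
shift [-0.38 -0.67  4.55] rot [ 1.2  -0.25  0.84]
```

>>> {"api": "servo_tool", "payload": {"plan": [[0.45, [-0.38, -0.67, 0.8], [1.1, -0.2, 0.8]], [0.45, [0, 0, 1.7], [0, 0, 0]], [0.45, [0, 0, 1.7], [0, 0, 0]], [0.45, [0, 0, 0.5], [0, 0, 0]], [0.1, [0, 0, 0], [0, 0, 0]], [0.1, [0, 0, 0], [0, 0, 0]], [0.1, [0, 0, 0], [0, 0, 0]], [0.1, [0, 0, 0], [0, 0, 0]], [0.1, [0, 0, 0], [0, 0, 0]], [0.1, [0, 0, 0.04], [0, 0, 6.4]], [0.1, [0, 0, 0.04], [0, 0, 6.4]], [0.1, [0, 0, 0.04], [0, 0, 6.4]], [0.1, [0, 0, 0.04], [0, 0, 6.4]], [0.1, [0, 0, 0.04], [0, 0, 6.4]], [0.1, [0, 0, 0], [0, 0, 0]]]}}

```text
time_s: 8.7
tool_pos: [0.5739, 0.1792, 0.1218]
tool_rot: [179.9, -0.2, 63.2]
force: [-0.6, 0.6, -3.0]
grip_width: 0.02
```

```bash
python3 d.py TR .124 64; python3 d.py BL .16 95
```

```text
t 8.7 pos [0.5739 0.1792 0.1218] [ 1.7995e+02 -1.7000e-01  6.3190e+01] q7 -40.7 Mz [-0.164  0.127 -0.057] F [-0.6  0.6 -3. ] grip 0.02
shift [ 0.15 -0.02 -0.22] rot [ 0.06 -0.17 -0.81]
t 8.7 pos [0.5739 0.1792 0.1218] [ 1.7995e+02 -1.7000e-01  6.3190e+01] q7 -40.7 Mz [-0.164  0.127 -0.057] F [-0.6  0.6 -3. ] grip 0.02
shift [-12.54   0.84  -3.86] rot [  0.1   -0.15 -31.81]
```

>>> {"api": "servo_tool", "payload": {"plan": [[0.45, [0, 0, 0], [0, 0, 0]], [0.45, [0, 0, 0], [0, 0, 0]], [0.45, [0, 0, -2.2], [0, 0, 0]], [0.45, [0, 0, -1.6], [0, 0, 0]], [0.45, [-3.0, 0.2, 0], [0, 0, 0]], [0.45, [-3.0, 0.2, 0], [0, 0, 0]], [0.45, [-3.0, 0.2, 0], [0, 0, 0]], [0.45, [-3.0, 0.2, 0], [0, 0, 0]], [0.45, [0, 0, 0], [0, 0, -6.1]], [0.45, [0, 0, 0], [0, 0, -6.1]], [0.45, [0, 0, 0], [0, 0, -6.1]], [0.45, [0, 0, 0], [0, 0, -6.1]], [0.45, [0, 0, 0], [0, 0, -6.1]]]}}

```text
time_s: 9.78
tool_pos: [0.5332, 0.0637, 0.1696]
tool_rot: [178.7, -0.4, 96.8]
force: [0.2, -0.2, -0.3]
grip_width: 0.0394
```

```bash
python3 d.py BL .124 95
```

```text
t 9.7833 pos [0.5332 0.0637 0.1696] [178.68  -0.39  96.82] q7 -0.1 Mz [-0.078  0.034  0.033] F [ 0.2 -0.2 -0.3] grip 0.0394
shift [ 0.04 -0.95  4.54] rot [ 1.31 -0.41  1.82]
```

>>> {"api": "servo_tool", "payload": {"plan": [[0.45, [0.04, -0.95, 0.8], [1.1, -0.4, 1.8]], [0.45, [0, 0, 1.7], [0, 0, 0]], [0.45, [0, 0, 1.7], [0, 0, 0]], [0.45, [0, 0, 0.4], [0, 0, 0]], [0.1, [0, 0, 0], [0, 0, 0]], [0.1, [0, 0, 0], [0, 0, 0]], [0.1, [0, 0, 0], [0, 0, 0]], [0.1, [0, 0, 0], [0, 0, 0]], [0.1, [0, 0, 0], [0, 0, 0]], [0.1, [0, 0, 0.04], [0, 0, 6.1]], [0.1, [0, 0, 0.04], [0, 0, 6.1]], [0.1, [0, 0, 0.04], [0, 0, 6.1]], [0.1, [0, 0, 0.04], [0, 0, 6.1]], [0.1, [0, 0, 0.04], [0, 0, 6.1]], [0.1, [0, 0, 0], [0, 0, 0]]]}}

```text
time_s: 11.03
tool_pos: [0.5247, 0.0623, 0.1263]
tool_rot: [179.7, -0.3, 64.2]
force: [-0.4, -0.2, -3.4]
grip_width: 0.0196
```

```bash
python3 d.py BL .124 64; python3 d.py TL .16 64
```

```text
t 11.0333 pos [0.5247 0.0623 0.1263] [179.68  -0.34  64.2 ] q7 -31.8 Mz [-0.204  0.113 -0.027] F [-0.4 -0.2 -3.4] grip 0.0196
shift [ 0.1  -0.05  0.23] rot [ 0.32 -0.34  0.2 ]
t 11.0333 pos [0.5247 0.0623 0.1263] [179.68  -0.34  64.2 ] q7 -31.8 Mz [-0.204  0.113 -0.027] F [-0.4 -0.2 -3.4] grip 0.0196
shift [ 6.16 -6.7  -3.38] rot [ 0.32 -0.34  0.2 ]
```

>>> {"api": "servo_tool", "payload": {"plan": [[0.45, [0, 0, 0], [0, 0, 0]], [0.45, [0, 0, 0], [0, 0, 0]], [0.45, [0, 0, -2.2], [0, 0, 0]], [0.45, [0, 0, -1.2], [0, 0, 0]], [0.45, [1.8, -2.0, 0], [0, 0, 0]], [0.45, [1.8, -2.0, 0], [0, 0, 0]], [0.45, [1.8, -2.0, 0], [0, 0, 0]], [0.45, [0, 0, 0], [0, 0, 0]], [0.45, [0, 0, 0], [0, 0, 0]]]}}

```text
time_s: 11.78
tool_pos: [0.4986, 0.139, 0.1693]
tool_rot: [179.0, -1.0, 65.0]
force: [-0.5, -0.7, 1.1]
grip_width: 0.0393
```

```bash
cat > feel.py <<'E'
import sys
from h import *
n=int(sys.argv[1]); D=[]
for i in range(n):
    o=env.get_obs(); D.append([o['wrist_torque'][2],o['effort'][6],o['tool_rot'][2]]); 
    if i<n-1: env.read_camera('wrist')
D=np.array(D); print('t',o['time_s'],'Mz',D[:,0].round(3),'mean',D[:,0].mean().round(3),'eff7',D[:,1].round(3),'yaw',D[[0,-1],2].round(2),o['tool_pos'].round(4),o['force'].round(1))
E
python3 feel.py 4; python3 d.py TL .122 64
```

```text
t 11.9333 Mz [ 0.02   0.041  0.019 -0.021] mean 0.015 eff7 [-0.078 -0.022  0.     0.008] yaw [65.02 64.83] [0.4986 0.1377 0.1687] [-0.9  0.5  0.6]
t 11.9333 pos [0.4986 0.1377 0.1687] [179.01  -0.93  64.83] q7 -42.3 Mz [-0.099  0.111 -0.021] F [-0.9  0.5  0.6] grip 0.0394
shift [ 0.42 -1.17  4.65] rot [ 0.98 -0.93  0.82]
```

>>> {"api": "servo_tool", "payload": {"plan": [[0.45, [0.42, -1.17, 0.9], [0.9, -0.9, 0.8]], [0.45, [0, 0, 1.7], [0, 0, 0]], [0.45, [0, 0, 1.7], [0, 0, 0]], [0.45, [0, 0, 0.4], [0, 0, 0]], [0.1, [0, 0, 0], [0, 0, 0]], [0.1, [0, 0, 0], [0, 0, 0]], [0.1, [0, 0, 0], [0, 0, 0]], [0.1, [0, 0, 0], [0, 0, 0]], [0.1, [0, 0, 0.04], [0, 0, 5]], [0.1, [0, 0, 0.04], [0, 0, 5]], [0.1, [0, 0, 0.04], [0, 0, 5]], [0.1, [0, 0, 0.03], [0, 0, 3]], [0.1, [0, 0, 0.02], [0, 0, 1]], [0.1, [0, 0, 0.01], [0, 0, 0.9]], [0.1, [0, 0, 0.01], [0, 0, 0.9]]]}}

```text
time_s: 13.18
tool_pos: [0.488, 0.1433, 0.1208]
tool_rot: [-179.6, 0.2, 41.9]
force: [-0.3, 0.9, -5.4]
grip_width: 0.0198
```

```bash
python3 feel.py 4; python3 d.py BR .16 64
```

```text
t 13.3333 Mz [0.094 0.118 0.084 0.099] mean 0.099 eff7 [ 0.058 -0.108 -0.199 -0.105] yaw [41.92 41.96] [0.488  0.1433 0.1208] [-0.9  1.2 -3.9]
t 13.3333 pos [0.488  0.1433 0.1208] [-1.7956e+02  1.6000e-01  4.1960e+01] q7 -64.4 Mz [0.02  0.005 0.099] F [-0.9  1.2 -3.9] grip 0.0198
shift [ 5.83 11.43 -4.02] rot [ -0.46   0.07 -22.04]
```

>>> {"api": "servo_tool", "payload": {"plan": [[0.45, [0, 0, 0], [0, 0, 0]], [0.45, [0, 0, 0], [0, 0, 0]], [0.45, [0, 0, -2.4], [0, 0, 0]], [0.45, [0, 0, -1.4], [0, 0, 0]], [0.45, [1.37, 2.68, 0], [0, 0, 0]], [0.45, [1.37, 2.68, 0], [0, 0, 0]], [0.45, [1.37, 2.68, 0], [0, 0, 0]], [0.45, [1.37, 2.68, 0], [0, 0, 0]], [0.45, [0, 0, 0], [0, 0, -7]], [0.45, [0, 0, 0], [0, 0, -7]], [0.45, [0, 0, 0], [0, 0, -6.5]], [0.45, [0, 0, 0], [0, 0, 0]]]}}

```text
time_s: 14.33
tool_pos: [0.6132, 0.0961, 0.1683]
tool_rot: [179.7, -0.4, 63.5]
force: [0.4, -0.2, -0.2]
grip_width: 0.0394
```

```bash
python3 d.py BR .121 64
```

```text
t 14.3333 pos [0.6132 0.0961 0.1683] [179.71  -0.45  63.48] q7 -31.7 Mz [-0.109  0.102 -0.008] F [ 0.4 -0.2 -0.2] grip 0.0394
shift [-0.16 -0.53  4.72] rot [ 0.29 -0.45 -0.53]
```

>>> {"api": "servo_tool", "payload": {"plan": [[0.45, [-0.16, -0.53, 0.9], [0.2, -0.4, -0.5]], [0.45, [0, 0, 1.7], [0, 0, 0]], [0.45, [0, 0, 1.7], [0, 0, 0]], [0.45, [0, 0, 0.4], [0, 0, 0]], [0.1, [0, 0, 0], [0, 0, 0]], [0.1, [0, 0, 0], [0, 0, 0]], [0.1, [0, 0, 0], [0, 0, 0]], [0.1, [0, 0, 0], [0, 0, 0]], [0.1, [0, 0, 0.04], [0, 0, 5]], [0.1, [0, 0, 0.04], [0, 0, 5]], [0.1, [0, 0, 0.04], [0, 0, 5]], [0.1, [0, 0, 0.03], [0, 0, 3]], [0.1, [0, 0, 0.02], [0, 0, 1]], [0.1, [0, 0, 0.01], [0, 0, 0.9]], [0.1, [0, 0, 0.01], [0, 0, 0.9]]]}}

```text
time_s: 15.58
tool_pos: [0.6088, 0.0972, 0.1209]
tool_rot: [179.7, -0.3, 41.4]
force: [-0.2, -1.0, -2.3]
grip_width: 0.0196
```

```bash
python3 feel.py 4; python3 d.py BR .16 42; python3 d.py TR .16 64
```

```text
t 15.7333 Mz [ 0.027  0.101  0.015 -0.033] mean 0.027 eff7 [ 0.086 -0.075 -0.156 -0.059] yaw [41.39 41.44] [0.6088 0.0972 0.1209] [ 1.  0. -3.]
t 15.7333 pos [0.6088 0.0972 0.1209] [179.69  -0.34  41.44] q7 -52.4 Mz [-0.009  0.058 -0.033] F [ 1.  0. -3.] grip 0.0199
shift [-0.03 -0.03 -3.91] rot [ 0.31 -0.34 -0.56]
t 15.7333 pos [0.6088 0.0972 0.1209] [179.69  -0.34  41.44] q7 -52.4 Mz [-0.009  0.058 -0.033] F [ 1.  0. -3.] grip 0.0199
shift [ 2.96 -8.51 -3.94] rot [  0.37  -0.28 -22.56]
```

>>> {"api": "servo_tool", "payload": {"plan": [[0.45, [0, 0, 0], [0, 0, 0]], [0.45, [0, 0, 0], [0, 0, 0]], [0.45, [0, 0, -2.4], [0, 0, 0]], [0.45, [0, 0, -1.4], [0, 0, 0]], [0.45, [0.9, -2.6, 0], [0, 0, 0]], [0.45, [0.9, -2.6, 0], [0, 0, 0]], [0.45, [0.9, -2.6, 0], [0, 0, 0]], [0.45, [0, 0, 0], [0, 0, -7]], [0.45, [0, 0, 0], [0, 0, -7]], [0.45, [0, 0, 0], [0, 0, -6.8]], [0.45, [0, 0, 0], [0, 0, 0]]]}}

```text
time_s: 16.65
tool_pos: [0.5791, 0.1781, 0.1675]
tool_rot: [179.2, -0.8, 62.8]
force: [0.7, 0.2, -0.1]
grip_width: 0.0393
```

```bash
python3 d.py TR .121 64
```

```text
t 16.65 pos [0.5791 0.1781 0.1675] [179.22  -0.75  62.75] q7 -41.8 Mz [-0.09   0.141  0.02 ] F [ 0.7  0.2 -0.1] grip 0.0393
shift [-0.06 -0.61  4.64] rot [ 0.79 -0.74 -1.25]
```

>>> {"api": "servo_tool", "payload": {"plan": [[0.45, [-0.06, -0.61, 0.9], [0.7, -0.7, -0.5]], [0.45, [0, 0, 1.7], [0, 0, 0]], [0.45, [0, 0, 1.6], [0, 0, 0]], [0.45, [0, 0, 0.4], [0, 0, 0]], [0.1, [0, 0, 0], [0, 0, 0]], [0.1, [0, 0, 0], [0, 0, 0]], [0.1, [0, 0, 0], [0, 0, 0]], [0.1, [0, 0, 0], [0, 0, 0]], [0.1, [0, 0, 0.04], [0, 0, 5]], [0.1, [0, 0, 0.04], [0, 0, 5]], [0.1, [0, 0, 0.04], [0, 0, 4.5]], [0.1, [0, 0, 0.03], [0, 0, 3]], [0.1, [0, 0, 0.02], [0, 0, 1]], [0.1, [0, 0, 0.01], [0, 0, 0.9]], [0.1, [0, 0, 0.01], [0, 0, 0.9]]]}}

```text
time_s: 17.9
tool_pos: [0.5747, 0.1803, 0.1199]
tool_rot: [180.0, -0.2, 41.0]
force: [0.6, -0.1, -2.6]
grip_width: 0.0196
```

```bash
python3 feel.py 4; python3 d.py BL .16 64
```

```text
t 18.05 Mz [ 0.047  0.022  0.013 -0.013] mean 0.017 eff7 [ 0.106 -0.058 -0.139 -0.041] yaw [40.98 41.03] [0.5747 0.1804 0.1199] [ 0.5 -0.8 -2.1]
t 18.05 pos [0.5747 0.1804 0.1199] [ 1.7995e+02 -1.7000e-01  4.1030e+01] q7 -62.1 Mz [ 0.004  0.1   -0.013] F [ 0.5 -0.8 -2.1] grip 0.0203
shift [-11.44   5.55  -4.04] rot [  0.08  -0.16 -22.97]
```

>>> {"api": "servo_tool", "payload": {"plan": [[0.45, [0, 0, 0], [0, 0, 0]], [0.45, [0, 0, 0], [0, 0, 0]], [0.45, [0, 0, -2.4], [0, 0, 0]], [0.45, [0, 0, -1.4], [0, 0, 0]], [0.45, [-2.68, 1.3, 0], [0, 0, 0]], [0.45, [-2.68, 1.3, 0], [0, 0, 0]], [0.45, [-2.68, 1.3, 0], [0, 0, 0]], [0.45, [-2.68, 1.3, 0], [0, 0, 0]], [0.45, [0, 0, 0], [0, 0, -7]], [0.45, [0, 0, 0], [0, 0, -7]], [0.45, [0, 0, 0], [0, 0, -6.8]], [0.45, [0, 0, 0], [0, 0, 0]]]}}

```text
time_s: 19.05
tool_pos: [0.5299, 0.0667, 0.1659]
tool_rot: [179.5, -0.7, 62.9]
force: [0.3, -0.1, -0.5]
grip_width: 0.0394
```

```bash
python3 d.py BL .121 64
```

```text
t 19.05 pos [0.5299 0.0667 0.1659] [179.46  -0.75  62.94] q7 -33.9 Mz [-0.108  0.095  0.018] F [ 0.3 -0.1 -0.5] grip 0.0394
shift [-0.59 -0.36  4.48] rot [ 0.54 -0.74 -1.06]
```

>>> {"api": "servo_tool", "payload": {"plan": [[0.45, [-0.59, -0.36, 0.8], [0.5, -0.7, -0.8]], [0.45, [0, 0, 1.6], [0, 0, 0]], [0.45, [0, 0, 1.6], [0, 0, 0]], [0.45, [0, 0, 0.4], [0, 0, 0]], [0.1, [0, 0, 0], [0, 0, 0]], [0.1, [0, 0, 0], [0, 0, 0]], [0.1, [0, 0, 0], [0, 0, 0]], [0.1, [0, 0, 0], [0, 0, 0]], [0.1, [0, 0, 0.04], [0, 0, 5]], [0.1, [0, 0, 0.04], [0, 0, 5]], [0.1, [0, 0, 0.04], [0, 0, 4.5]], [0.1, [0, 0, 0.03], [0, 0, 3]], [0.1, [0, 0, 0.02], [0, 0, 1]], [0.1, [0, 0, 0.01], [0, 0, 0.9]], [0.1, [0, 0, 0.01], [0, 0, 0.9]]]}}

```text
time_s: 20.3
tool_pos: [0.5249, 0.0628, 0.1204]
tool_rot: [179.8, -0.1, 41.8]
force: [0.7, -0.4, -3.0]
grip_width: 0.0197
```

```bash
python3 feel.py 4; python3 d.py TL .16 42
```

```text
t 20.45 Mz [ 0.041  0.013  0.052 -0.004] mean 0.026 eff7 [ 0.12  -0.049 -0.136 -0.037] yaw [41.8  41.84] [0.5249 0.0628 0.1204] [-0.5  0.4 -2.5]
t 20.45 pos [0.5249 0.0628 0.1204] [ 1.7985e+02 -1.0000e-01  4.1840e+01] q7 -53.6 Mz [-0.078  0.07  -0.004] F [-0.5  0.4 -2.5] grip 0.0195
shift [ 3.08 -8.52 -3.98] rot [ 0.15 -0.1  -0.16]
```

>>> {"api": "servo_tool", "payload": {"plan": [[0.45, [0, 0, 0], [0, 0, 0]], [0.45, [0, 0, 0], [0, 0, 0]], [0.45, [0, 0, -2.4], [0, 0, 0]], [0.45, [0, 0, -1.4], [0, 0, 0]], [0.45, [0.95, -2.6, 0], [0, 0, 0]], [0.45, [0.95, -2.6, 0], [0, 0, 0]], [0.45, [0.9, -2.5, 0], [0, 0, 0]], [0.45, [0, 0, 0], [0, 0, 0]], [0.45, [0, 0, 0], [0, 0, 0]]]}}

```text
time_s: 21.2
tool_pos: [0.4964, 0.141, 0.1646]
tool_rot: [179.7, -0.5, 41.7]
force: [0.4, -0.4, 0.9]
grip_width: 0.039
```

```bash
python3 d.py TL .120 42
```

```text
t 21.2 pos [0.4964 0.141  0.1646] [179.71  -0.54  41.72] q7 -65.4 Mz [-0.144  0.094 -0.009] F [ 0.4 -0.4  0.9] grip 0.039
shift [-0.07 -0.82  4.45] rot [ 0.3  -0.54 -0.28]
```

>>> {"api": "servo_tool", "payload": {"plan": [[0.45, [0.05, -0.82, 0.8], [0.3, -0.5, 0]], [0.45, [0, 0, 1.6], [0, 0, 0]], [0.45, [0, 0, 1.6], [0, 0, 0]], [0.45, [0, 0, 0.4], [0, 0, 0]], [0.1, [0, 0, 0], [0, 0, 0]], [0.1, [0, 0, 0], [0, 0, 0]], [0.1, [0, 0, 0], [0, 0, 0]], [0.1, [0, 0, 0], [0, 0, 0]], [0.1, [0, 0, 0.03], [0, 0, 3]], [0.1, [0, 0, 0.02], [0, 0, 2]], [0.1, [0, 0, 0.01], [0, 0, 0.9]], [0.1, [0, 0, 0.01], [0, 0, 0.9]], [0.1, [0, 0, 0.01], [0, 0, 0.9]], [0.1, [0, 0, 0.01], [0, 0, 0.9]], [0.1, [0, 0, 0.01], [0, 0, 0.9]]]}}

```text
time_s: 22.45
tool_pos: [0.4922, 0.1467, 0.1193]
tool_rot: [-179.9, -0.1, 31.6]
force: [-0.1, -0.1, -2.4]
grip_width: 0.0198
```

```bash
python3 feel.py 8
```

```text
t 22.8 Mz [ 0.102  0.109  0.052  0.004  0.063 -0.012  0.04   0.035] mean 0.049 eff7 [ 0.103 -0.094 -0.188 -0.082 -0.045 -0.036 -0.034 -0.034] yaw [31.57 31.64] [0.4922 0.1467 0.1192] [-0.6 -0.2 -2.4]
```

>>> {"api": "servo_tool", "payload": {"plan": [[0.1, [0, 0, 0.01], [0, 0, 0.9]], [0.1, [0, 0, 0.01], [0, 0, 0.9]], [0.1, [0, 0, 0.01], [0, 0, 0.9]], [0.1, [0, 0, 0.01], [0, 0, 0.9]], [0.1, [0, 0, 0.01], [0, 0, 0.9]]]}}

```text
time_s: 23.22
tool_pos: [0.4923, 0.1465, 0.1189]
tool_rot: [-179.9, -0.1, 26.8]
force: [-1.4, -0.3, -1.2]
grip_width: 0.02
```

```bash
python3 feel.py 5
```

```text
t 23.4167 Mz [ 0.089  0.111  0.021 -0.027  0.079] mean 0.055 eff7 [ 0.098 -0.104 -0.198 -0.086 -0.046] yaw [26.75 26.85] [0.4923 0.1465 0.1189] [ 0.5 -0.4 -2.6]
```

```bash
python3 d.py BR .16 42
```

```text
t 23.4167 pos [0.4923 0.1465 0.1189] [-1.799e+02 -5.000e-02  2.685e+01] q7 -79.5 Mz [-0.222  0.113  0.079] F [ 0.5 -0.4 -2.6] grip 0.0196
shift [ 8.11  9.62 -4.12] rot [ -0.09  -0.06 -15.15]
```

>>> {"api": "servo_tool", "payload": {"plan": [[0.45, [0, 0, 0], [0, 0, 0]], [0.45, [0, 0, 0], [0, 0, 0]], [0.45, [0, 0, -2.4], [0, 0, 0]], [0.45, [0, 0, -1.4], [0, 0, 0]], [0.45, [1.9, 2.25, 0], [0, 0, 0]], [0.45, [1.9, 2.25, 0], [0, 0, 0]], [0.45, [1.9, 2.25, 0], [0, 0, 0]], [0.45, [1.9, 2.25, 0], [0, 0, 0]], [0.45, [0, 0, 0], [0, 0, -7]], [0.45, [0, 0, 0], [0, 0, -6.5]], [0.45, [0, 0, 0], [0, 0, 0]], [0.45, [0, 0, 0], [0, 0, 0]]]}}

```text
time_s: 24.42
tool_pos: [0.609, 0.101, 0.1618]
tool_rot: [180.0, -0.6, 40.9]
force: [-0.4, 1.4, 0.3]
grip_width: 0.039
```

```bash
python3 d.py BR .119 41.5
```

```text
t 24.4167 pos [0.609  0.101  0.1618] [179.98  -0.58  40.89] q7 -53.7 Mz [-0.081  0.157  0.008] F [-0.4  1.4  0.3] grip 0.039
shift [-0.37  0.23  4.28] rot [ 0.02 -0.58 -0.61]
```

>>> {"api": "servo_tool", "payload": {"plan": [[0.45, [-0.37, 0.23, 0.6], [0, -0.5, -0.6]], [0.45, [0, 0, 1.6], [0, 0, 0]], [0.45, [0, 0, 1.6], [0, 0, 0]], [0.45, [0, 0, 0.4], [0, 0, 0]], [0.1, [0, 0, 0], [0, 0, 0]], [0.1, [0, 0, 0], [0, 0, 0]], [0.1, [0, 0, 0], [0, 0, 0]], [0.1, [0, 0, 0], [0, 0, 0]], [0.1, [0, 0, 0.03], [0, 0, 4]], [0.1, [0, 0, 0.02], [0, 0, 3]], [0.1, [0, 0, 0.02], [0, 0, 2]], [0.1, [0, 0, 0.01], [0, 0, 0.9]], [0.1, [0, 0, 0.01], [0, 0, 0.9]], [0.1, [0, 0, 0.01], [0, 0, 0.9]], [0.1, [0, 0, 0.01], [0, 0, 0.9]], [0.1, [0, 0, 0.01], [0, 0, 0.9]], [0.1, [0, 0, 0.01], [0, 0, 0.9]]]}}

```text
time_s: 25.83
tool_pos: [0.6081, 0.0965, 0.1193]
tool_rot: [179.9, -0.3, 25.9]
force: [1.1, -0.9, -3.5]
grip_width: 0.0195
```

```bash
python3 feel.py 5;python3 d.py TR .16 41.5
```

```text
t 26.0333 Mz [0.07  0.082 0.007 0.033 0.023] mean 0.043 eff7 [ 0.111 -0.077 -0.16  -0.054 -0.017] yaw [25.85 25.93] [0.608  0.0965 0.1192] [ 0.8 -0.4 -3.2]
t 26.0333 pos [0.608  0.0965 0.1192] [179.88  -0.31  25.93] q7 -66.9 Mz [-0.046  0.128  0.023] F [ 0.8 -0.4 -3.2] grip 0.0199
shift [ 0.67 -9.03 -4.09] rot [  0.16  -0.29 -15.57]
```

>>> {"api": "servo_tool", "payload": {"plan": [[0.45, [0, 0, 0], [0, 0, 0]], [0.45, [0, 0, 0], [0, 0, 0]], [0.45, [0, 0, -2.4], [0, 0, 0]], [0.45, [0, 0, -1.4], [0, 0, 0]], [0.45, [0.2, -2.75, 0], [0, 0, 0]], [0.45, [0.2, -2.75, 0], [0, 0, 0]], [0.45, [0.2, -2.75, 0], [0, 0, 0]], [0.45, [0, 0, 0], [0, 0, -7]], [0.45, [0, 0, 0], [0, 0, -7]], [0.45, [0, 0, 0], [0, 0, 0]], [0.45, [0, 0, 0], [0, 0, 0]]]}}

```text
time_s: 26.95
tool_pos: [0.5787, 0.178, 0.1651]
tool_rot: [179.7, -0.8, 39.9]
force: [-0.4, -0.7, -0.3]
grip_width: 0.0395
```

```bash
python3 d.py TR .119 41
```

```text
t 26.95 pos [0.5787 0.178  0.1651] [179.73  -0.82  39.92] q7 -63.6 Mz [-0.065  0.125 -0.036] F [-0.4 -0.7 -0.3] grip 0.0395
shift [-0.24 -0.5   4.6 ] rot [ 0.27 -0.82 -1.09]
```

>>> {"api": "servo_tool", "payload": {"plan": [[0.45, [-0.2, -0.5, 0.9], [0.2, -0.8, -1.0]], [0.45, [0, 0, 1.6], [0, 0, 0]], [0.45, [0, 0, 1.6], [0, 0, 0]], [0.45, [0, 0, 0.4], [0, 0, 0]], [0.1, [0, 0, 0], [0, 0, 0]], [0.1, [0, 0, 0], [0, 0, 0]], [0.1, [0, 0, 0], [0, 0, 0]], [0.1, [0, 0, 0], [0, 0, 0]], [0.1, [0, 0, 0.03], [0, 0, 4]], [0.1, [0, 0, 0.02], [0, 0, 3]], [0.1, [0, 0, 0.02], [0, 0, 2]], [0.1, [0, 0, 0.01], [0, 0, 0.9]], [0.1, [0, 0, 0.01], [0, 0, 0.9]], [0.1, [0, 0, 0.01], [0, 0, 0.9]], [0.1, [0, 0, 0.01], [0, 0, 0.9]], [0.1, [0, 0, 0.01], [0, 0, 0.9]]]}}

```text
time_s: 28.28
tool_pos: [0.574, 0.1795, 0.1177]
tool_rot: [180.0, 0.1, 26.0]
force: [-0.7, 1.1, -2.2]
grip_width: 0.0199
```

```bash
python3 feel.py 5;python3 d.py BL .16 41.8
```

```text
t 28.4833 Mz [0.049 0.052 0.05  0.009 0.059] mean 0.044 eff7 [ 0.128 -0.062 -0.148 -0.044 -0.009] yaw [26.   26.07] [0.5739 0.1795 0.1177] [ 0.1  0.  -3.3]
t 28.4833 pos [0.5739 0.1795 0.1177] [1.7997e+02 9.0000e-02 2.6070e+01] q7 -76.2 Mz [-0.103  0.112  0.059] F [ 0.1  0.  -3.3] grip 0.0197
shift [-9.53  8.27 -4.21] rot [  0.02   0.09 -15.73]
```

>>> {"api": "servo_tool", "payload": {"plan": [[0.45, [0, 0, 0], [0, 0, 0]], [0.45, [0, 0, 0], [0, 0, 0]], [0.45, [0, 0, -2.4], [0, 0, 0]], [0.45, [0, 0, -1.4], [0, 0, 0]], [0.45, [-2.25, 1.93, 0], [0, 0, 0]], [0.45, [-2.25, 1.93, 0], [0, 0, 0]], [0.45, [-2.25, 1.93, 0], [0, 0, 0]], [0.45, [-2.2, 1.9, 0], [0, 0, 0]], [0.45, [0, 0, 0], [0, 0, -7]], [0.45, [0, 0, 0], [0, 0, -7]], [0.45, [0, 0, 0], [0, 0, 0]], [0.45, [0, 0, 0], [0, 0, 0]]]}}

```text
time_s: 29.48
tool_pos: [0.5301, 0.0669, 0.1637]
tool_rot: [179.8, -0.7, 40.4]
force: [-0.3, 0.3, 0.6]
grip_width: 0.039
```

```bash
python3 d.py BL .119 41.8
```

```text
t 29.4833 pos [0.5301 0.0669 0.1637] [179.81  -0.68  40.43] q7 -56.1 Mz [-0.093  0.081  0.016] F [-0.3  0.3  0.6] grip 0.039
shift [-0.69 -0.1   4.47] rot [ 0.2  -0.68 -1.37]
```

>>> {"api": "servo_tool", "payload": {"plan": [[0.45, [-0.65, -0.1, 0.8], [0.2, -0.7, -1.3]], [0.45, [0, 0, 1.6], [0, 0, 0]], [0.45, [0, 0, 1.6], [0, 0, 0]], [0.45, [0, 0, 0.4], [0, 0, 0]], [0.1, [0, 0, 0], [0, 0, 0]], [0.1, [0, 0, 0], [0, 0, 0]], [0.1, [0, 0, 0], [0, 0, 0]], [0.1, [0, 0, 0], [0, 0, 0]], [0.1, [0, 0, 0.03], [0, 0, 4]], [0.1, [0, 0, 0.02], [0, 0, 3]], [0.1, [0, 0, 0.02], [0, 0, 2]], [0.1, [0, 0, 0.01], [0, 0, 0.9]], [0.1, [0, 0, 0.01], [0, 0, 0.9]], [0.1, [0, 0, 0.01], [0, 0, 0.9]], [0.1, [0, 0, 0.01], [0, 0, 0.9]], [0.1, [0, 0, 0.01], [0, 0, 0.9]], [0.1, [0, 0, 0.01], [0, 0, 0.9]]]}}

```text
time_s: 30.9
tool_pos: [0.5261, 0.0633, 0.1173]
tool_rot: [179.7, -0.0, 26.3]
force: [0.1, -0.3, -2.7]
grip_width: 0.0196
```

```bash
python3 feel.py 5;python3 d.py TL .16 26.8
```

```text
t 31.1 Mz [ 0.055  0.024 -0.027  0.024 -0.015] mean 0.012 eff7 [ 0.142 -0.057 -0.152 -0.046 -0.008] yaw [26.3  26.38] [0.5261 0.0633 0.1173] [ 0.2 -0.5 -2.7]
t 31.1 pos [0.5261 0.0633 0.1173] [ 1.7974e+02 -2.0000e-02  2.6380e+01] q7 -68.6 Mz [-0.067  0.094 -0.015] F [ 0.2 -0.5 -2.7] grip 0.0201
shift [ 0.56 -9.03 -4.31] rot [ 0.26 -0.02 -0.42]
```

>>> {"api": "servo_tool", "payload": {"plan": [[0.45, [0, 0, 0], [0, 0, 0]], [0.45, [0, 0, 0], [0, 0, 0]], [0.45, [0, 0, -2.3], [0, 0, 0]], [0.45, [0, 0, -1.3], [0, 0, 0]], [0.45, [0.15, -2.75, 0], [0, 0, 0]], [0.45, [0.15, -2.75, 0], [0, 0, 0]], [0.45, [0.15, -2.75, 0], [0, 0, 0]], [0.45, [0, 0, 0], [0, 0, 0]], [0.45, [0, 0, 0], [0, 0, 0]]]}}

```text
time_s: 31.85
tool_pos: [0.495, 0.1424, 0.159]
tool_rot: [179.8, -0.4, 26.2]
force: [-0.4, -0.6, 0.6]
grip_width: 0.0391
```

```bash
python3 d.py TL .117 26.8
```

```text
t 31.85 pos [0.495  0.1424 0.159 ] [179.78  -0.44  26.21] q7 -80.9 Mz [-0.06   0.123 -0.023] F [-0.4 -0.6  0.6] grip 0.0391
shift [-0.21 -0.59  4.2 ] rot [ 0.22 -0.44 -0.6 ]
```

>>> {"api": "servo_tool", "payload": {"plan": [[0.45, [-0.15, -0.6, 0.8], [0.2, -0.4, -0.5]], [0.45, [0, 0, 1.6], [0, 0, 0]], [0.45, [0, 0, 1.4], [0, 0, 0]], [0.45, [0, 0, 0.4], [0, 0, 0]], [0.1, [0, 0, 0], [0, 0, 0]], [0.1, [0, 0, 0], [0, 0, 0]], [0.1, [0, 0, 0], [0, 0, 0]], [0.1, [0, 0, 0], [0, 0, 0]], [0.1, [0, 0, 0.01], [0, 0, 0.9]], [0.1, [0, 0, 0.01], [0, 0, 0.9]], [0.1, [0, 0, 0.01], [0, 0, 0.9]], [0.1, [0, 0, 0.01], [0, 0, 0.9]], [0.1, [0, 0, 0.01], [0, 0, 0.9]], [0.1, [0, 0, 0.01], [0, 0, 0.9]]]}}

```text
time_s: 33.02
tool_pos: [0.4921, 0.1462, 0.1156]
tool_rot: [-179.9, -0.1, 20.7]
force: [-0.1, 0.3, -2.0]
grip_width: 0.0201
```

```bash
python3 feel.py 4
```

```text
t 33.1667 Mz [ 0.121  0.033  0.098 -0.03 ] mean 0.056 eff7 [ 0.112 -0.089 -0.18  -0.067] yaw [20.73 20.82] [0.492  0.1462 0.1156] [-0.8 -0.  -1.5]
```

>>> {"api": "servo_tool", "payload": {"plan": [[0.1, [0, 0, 0.01], [0, 0, 0.9]], [0.1, [0, 0, 0.01], [0, 0, 0.9]], [0.1, [0, 0, 0.01], [0, 0, 0.9]], [0.1, [0, 0, 0.01], [0, 0, 0.9]], [0.1, [0, 0, 0.01], [0, 0, 0.9]], [0.1, [0, 0, 0.01], [0, 0, 0.9]]]}}

```text
time_s: 33.67
tool_pos: [0.4921, 0.146, 0.1153]
tool_rot: [-179.9, -0.1, 14.9]
force: [-0.6, -0.2, 0.1]
grip_width: 0.0197
```

```bash
python3 feel.py 4
```

```text
t 33.8167 Mz [0.093 0.107 0.054 0.063] mean 0.079 eff7 [ 0.094 -0.107 -0.197 -0.084] yaw [14.92 15.01] [0.4921 0.1461 0.1153] [-0.9  0.1 -0.5]
```

>>> {"api": "servo_tool", "payload": {"plan": [[0.1, [0, 0, 0.01], [0, 0, 0.9]], [0.1, [0, 0, 0.01], [0, 0, 0.9]], [0.1, [0, 0, 0.01], [0, 0, 0.9]], [0.1, [0, 0, 0.01], [0, 0, 0.9]], [0.1, [0, 0, 0.01], [0, 0, 0.9]]]}}

```text
time_s: 34.23
tool_pos: [0.4921, 0.1459, 0.1152]
tool_rot: [-179.9, -0.0, 10.1]
force: [-1.0, -0.7, 1.4]
grip_width: 0.0196
```

```bash
python3 feel.py 4;python3 d.py BR .16 26
```

```text
t 34.3833 Mz [0.18  0.073 0.093 0.069] mean 0.104 eff7 [ 0.065 -0.137 -0.225 -0.111] yaw [10.12 10.2 ] [0.4921 0.1459 0.1152] [-2.1 -0.6  0.6]
t 34.3833 pos [0.4921 0.1459 0.1152] [-1.799e+02 -4.000e-02  1.020e+01] q7 -95.6 Mz [-0.234  0.401  0.069] F [-2.1 -0.6  0.6] grip 0.0194
shift [10.56  6.84 -4.48] rot [ -0.1   -0.06 -15.8 ]
```

>>> {"api": "servo_tool", "payload": {"plan": [[0.45, [0, 0, 0], [0, 0, 0]], [0.45, [0, 0, 0], [0, 0, 0]], [0.45, [0, 0, -2.4], [0, 0, 0]], [0.45, [0, 0, -1.4], [0, 0, 0]], [0.45, [2.5, 1.6, 0], [0, 0, 0]], [0.45, [2.5, 1.6, 0], [0, 0, 0]], [0.45, [2.5, 1.6, 0], [0, 0, 0]], [0.45, [2.4, 1.5, 0], [0, 0, 0]], [0.45, [0, 0, 0], [0, 0, -7]], [0.45, [0, 0, 0], [0, 0, -7]], [0.45, [0, 0, 0], [0, 0, 0]], [0.45, [0, 0, 0], [0, 0, 0]]]}}

```text
time_s: 35.38
tool_pos: [0.6096, 0.0999, 0.1551]
tool_rot: [179.9, -0.6, 24.6]
force: [0.1, -0.5, 0.1]
grip_width: 0.0391
```

```bash
python3 d.py BR .116 26
```

```text
t 35.3833 pos [0.6096 0.0999 0.1551] [179.95  -0.56  24.61] q7 -69.2 Mz [-0.055  0.176 -0.011] F [ 0.1 -0.5  0.1] grip 0.0391
shift [-0.28  0.18  3.91] rot [ 0.06 -0.56 -1.39]
```

>>> {"api": "servo_tool", "payload": {"plan": [[0.45, [-0.28, 0.18, 0.5], [0.1, -0.5, -1.3]], [0.45, [0, 0, 1.5], [0, 0, 0]], [0.45, [0, 0, 1.4], [0, 0, 0]], [0.45, [0, 0, 0.4], [0, 0, 0]], [0.1, [0, 0, 0], [0, 0, 0]], [0.1, [0, 0, 0], [0, 0, 0]], [0.1, [0, 0, 0], [0, 0, 0]], [0.1, [0, 0, 0], [0, 0, 0]], [0.1, [0, 0, 0.02], [0, 0, 2.5]], [0.1, [0, 0, 0.02], [0, 0, 2]], [0.1, [0, 0, 0.01], [0, 0, 0.9]], [0.1, [0, 0, 0.01], [0, 0, 0.9]], [0.1, [0, 0, 0.01], [0, 0, 0.9]], [0.1, [0, 0, 0.01], [0, 0, 0.9]], [0.1, [0, 0, 0.01], [0, 0, 0.9]], [0.1, [0, 0, 0.01], [0, 0, 0.9]]]}}

```text
time_s: 36.72
tool_pos: [0.6091, 0.0966, 0.118]
tool_rot: [180.0, -0.4, 14.5]
force: [0.4, 0.1, -2.9]
grip_width: 0.0196
```

```bash
python3 feel.py 4
```

```text
t 36.8667 Mz [ 0.125  0.059  0.059 -0.014] mean 0.057 eff7 [ 0.107 -0.082 -0.169 -0.064] yaw [14.46 14.54] [0.6091 0.0966 0.118 ] [ 0.4  0.3 -3.1]
```

g = 0.105, still on the gasket. I'll go on to about 102°.

>>> {"api": "servo_tool", "payload": {"plan": [[0.1, [0, 0, 0.02], [0, 0, 0.9]], [0.1, [0, 0, 0.02], [0, 0, 0.9]], [0.1, [0, 0, 0.01], [0, 0, 0.9]], [0.1, [0, 0, 0.01], [0, 0, 0.9]], [0.1, [0, 0, 0.01], [0, 0, 0.9]]]}}

```text
time_s: 37.28
tool_pos: [0.6091, 0.0966, 0.1178]
tool_rot: [-180.0, -0.5, 9.6]
force: [-0.9, -0.5, -1.4]
grip_width: 0.0197
```

```bash
python3 feel.py 4;python3 d.py TR .16 26
```

```text
t 37.4333 Mz [0.132 0.102 0.056 0.042] mean 0.083 eff7 [ 0.087 -0.106 -0.192 -0.083] yaw [9.65 9.73] [0.6091 0.0966 0.1178] [ 0.3 -0.3 -1.7]
t 37.4333 pos [0.6091 0.0966 0.1178] [-180.     -0.45    9.73] q7 -82.1 Mz [-0.065  0.233  0.042] F [ 0.3 -0.3 -1.7] grip 0.0198
shift [-1.97 -8.87 -4.24] rot [  0.06  -0.45 -16.27]
```

>>> {"api": "servo_tool", "payload": {"plan": [[0.45, [0, 0, 0], [0, 0, 0]], [0.45, [0, 0, 0], [0, 0, 0]], [0.45, [0, 0, -2.2], [0, 0, 0]], [0.45, [0, 0, -1.2], [0, 0, 0]], [0.45, [-0.6, -2.7, 0], [0, 0, 0]], [0.45, [-0.6, -2.7, 0], [0, 0, 0]], [0.45, [-0.6, -2.7, 0], [0, 0, 0]], [0.45, [0, 0, 0], [0, 0, -7]], [0.45, [0, 0, 0], [0, 0, -7]], [0.45, [0, 0, 0], [0, 0, -1.2]], [0.45, [0, 0, 0], [0, 0, 0]]]}}

```text
time_s: 38.35
tool_pos: [0.5793, 0.1794, 0.1588]
tool_rot: [180.0, -1.1, 25.3]
force: [0.5, -0.5, 0.2]
grip_width: 0.039
```

```bash
python3 d.py TR .116 26
```

```text
t 38.35 pos [0.5793 0.1794 0.1588] [179.96  -1.08  25.27] q7 -77.5 Mz [-0.079  0.195  0.006] F [ 0.5 -0.5  0.2] grip 0.039
shift [-0.48 -0.33  4.28] rot [ 0.04 -1.08 -0.73]
```

>>> {"api": "servo_tool", "payload": {"plan": [[0.45, [-0.45, -0.33, 0.7], [0, -1.0, -0.7]], [0.45, [0, 0, 1.6], [0, 0, 0]], [0.45, [0, 0, 1.4], [0, 0, 0]], [0.45, [0, 0, 0.4], [0, 0, 0]], [0.1, [0, 0, 0], [0, 0, 0]], [0.1, [0, 0, 0], [0, 0, 0]], [0.1, [0, 0, 0], [0, 0, 0]], [0.1, [0, 0, 0], [0, 0, 0]], [0.1, [0, 0, 0.04], [0, 0, 4]], [0.1, [0, 0, 0.03], [0, 0, 3]], [0.1, [0, 0, 0.02], [0, 0, 2]], [0.1, [0, 0, 0.01], [0, 0, 0.9]], [0.1, [0, 0, 0.01], [0, 0, 0.9]], [0.1, [0, 0, 0.01], [0, 0, 0.9]], [0.1, [0, 0, 0.01], [0, 0, 0.9]], [0.1, [0, 0, 0.01], [0, 0, 0.9]], [0.1, [0, 0, 0.01], [0, 0, 0.9]]]}}

```text
time_s: 39.77
tool_pos: [0.5747, 0.1798, 0.1172]
tool_rot: [180.0, -0.1, 10.6]
force: [1.2, -0.8, -1.6]
grip_width: 0.0199
```

```bash
python3 feel.py 4;python3 d.py BL .16 26
```

```text
t 39.9167 Mz [0.091 0.102 0.077 0.018] mean 0.072 eff7 [ 0.087 -0.102 -0.181 -0.075] yaw [10.61 10.68] [0.5748 0.1799 0.1173] [-0.1 -0.5 -1.6]
t 39.9167 pos [0.5748 0.1799 0.1173] [ 1.7998e+02 -1.1000e-01  1.0680e+01] q7 -90.8 Mz [0.05  0.23  0.018] F [-0.1 -0.5 -1.6] grip 0.0201
shift [-7.07 10.52 -4.28] rot [  0.04  -0.11 -15.32]
```

>>> {"api": "servo_tool", "payload": {"plan": [[0.45, [0, 0, 0], [0, 0, 0]], [0.45, [0, 0, 0], [0, 0, 0]], [0.45, [0, 0, -2.2], [0, 0, 0]], [0.45, [0, 0, -1.2], [0, 0, 0]], [0.45, [-1.65, 2.45, 0], [0, 0, 0]], [0.45, [-1.65, 2.45, 0], [0, 0, 0]], [0.45, [-1.65, 2.45, 0], [0, 0, 0]], [0.45, [-1.6, 2.4, 0], [0, 0, 0]], [0.45, [0, 0, 0], [0, 0, -7]], [0.45, [0, 0, 0], [0, 0, -7]], [0.45, [0, 0, 0], [0, 0, -1]], [0.45, [0, 0, 0], [0, 0, 0]]]}}

```text
time_s: 40.92
tool_pos: [0.5308, 0.0687, 0.1582]
tool_rot: [179.9, -0.8, 26.3]
force: [0.3, 0.1, -0.2]
grip_width: 0.0389
```

```bash
python3 d.py BL .116 26.3
```

```text
t 40.9167 pos [0.5308 0.0687 0.1582] [179.95  -0.85  26.26] q7 -69.9 Mz [-0.12   0.15  -0.001] F [ 0.3  0.1 -0.2] grip 0.0389
shift [-0.84  0.2   4.21] rot [ 0.05 -0.85 -0.04]
```

>>> {"api": "servo_tool", "payload": {"plan": [[0.45, [-0.75, 0.2, 0.6], [0, -0.8, 0]], [0.45, [0, 0, 1.6], [0, 0, 0]], [0.45, [0, 0, 1.4], [0, 0, 0]], [0.45, [0, 0, 0.4], [0, 0, 0]], [0.1, [0, 0, 0], [0, 0, 0]], [0.1, [0, 0, 0], [0, 0, 0]], [0.1, [0, 0, 0], [0, 0, 0]], [0.1, [0, 0, 0], [0, 0, 0]], [0.1, [0, 0, 0.04], [0, 0, 4]], [0.1, [0, 0, 0.03], [0, 0, 3]], [0.1, [0, 0, 0.02], [0, 0, 2]], [0.1, [0, 0, 0.01], [0, 0, 0.9]], [0.1, [0, 0, 0.01], [0, 0, 0.9]], [0.1, [0, 0, 0.01], [0, 0, 0.9]], [0.1, [0, 0, 0.01], [0, 0, 0.9]], [0.1, [0, 0, 0.01], [0, 0, 0.9]], [0.1, [0, 0, 0.01], [0, 0, 0.9]]]}}

```text
time_s: 42.33
tool_pos: [0.5261, 0.0627, 0.1167]
tool_rot: [179.7, -0.1, 10.5]
force: [0.3, -0.5, -1.9]
grip_width: 0.0198
```

```bash
python3 feel.py 4;python3 d.py TL .16 10.2
```

```text
t 42.4833 Mz [0.088 0.036 0.087 0.081] mean 0.073 eff7 [ 0.095 -0.104 -0.201 -0.096] yaw [10.47 10.54] [0.5262 0.0627 0.1167] [-0.  -1.4 -1.2]
t 42.4833 pos [0.5262 0.0627 0.1167] [ 1.7972e+02 -1.0000e-01  1.0540e+01] q7 -83.9 Mz [-0.031  0.208  0.081] F [-0.  -1.4 -1.2] grip 0.0198
shift [-1.92 -8.89 -4.38] rot [ 0.28 -0.1   0.34]
```

>>> {"api": "servo_tool", "payload": {"plan": [[0.45, [0, 0, 0], [0, 0, 0]], [0.45, [0, 0, 0], [0, 0, 0]], [0.45, [0, 0, -2.2], [0, 0, 0]], [0.45, [0, 0, -1.2], [0, 0, 0]], [0.45, [-0.6, -2.7, 0], [0, 0, 0]], [0.45, [-0.6, -2.7, 0], [0, 0, 0]], [0.45, [-0.6, -2.7, 0], [0, 0, 0]], [0.45, [0, 0, 0], [0, 0, 0]], [0.45, [0, 0, 0], [0, 0, 0]]]}}

```text
time_s: 43.23
tool_pos: [0.4958, 0.1422, 0.1558]
tool_rot: [179.9, -0.6, 10.3]
force: [0.3, -0.7, -0.8]
grip_width: 0.039
```

```bash
python3 d.py TL .115 10.2
```

```text
t 43.2333 pos [0.4958 0.1422 0.1558] [179.85  -0.57  10.34] q7 -96.5 Mz [-0.067  0.088 -0.019] F [ 0.3 -0.7 -0.8] grip 0.039
shift [-0.44 -0.55  4.08] rot [ 0.15 -0.57  0.14]
```

>>> {"api": "servo_tool", "payload": {"plan": [[0.45, [-0.4, -0.55, 0.7], [0.1, -0.5, 0.1]], [0.45, [0, 0, 1.5], [0, 0, 0]], [0.45, [0, 0, 1.3], [0, 0, 0]], [0.45, [0, 0, 0.4], [0, 0, 0]], [0.1, [0, 0, 0], [0, 0, 0]], [0.1, [0, 0, 0], [0, 0, 0]], [0.1, [0, 0, 0], [0, 0, 0]], [0.1, [0, 0, 0], [0, 0, 0]], [0.1, [0, 0, 0.01], [0, 0, 0.9]], [0.1, [0, 0, 0.01], [0, 0, 0.9]], [0.1, [0, 0, 0.01], [0, 0, 0.9]], [0.1, [0, 0, 0.01], [0, 0, 0.9]]]}}

```text
time_s: 44.23
tool_pos: [0.4921, 0.1458, 0.1159]
tool_rot: [-179.9, -0.1, 6.1]
force: [0.5, 0.6, -1.9]
grip_width: 0.0197
```

```bash
python3 feel.py 4
```

```text
t 44.3833 Mz [0.148 0.123 0.075 0.094] mean 0.11 eff7 [ 0.053 -0.15  -0.239 -0.127] yaw [6.09 6.17] [0.4921 0.1458 0.1159] [-0.3  0.3 -0.8]
```

TL now reads about 0.14 N m, in the snug range. Next is the opposite nut, BR.

```bash
python3 d.py BR .155 9.7
```

```text
t 44.3833 pos [0.4921 0.1458 0.1159] [-1.7993e+02 -1.1000e-01  6.1700e+00] q7 -99.4 Mz [-0.148  0.171  0.094] F [-0.3  0.3 -0.8] grip 0.0198
shift [11.02  6.08 -3.9 ] rot [-0.07 -0.11 -3.53]
```

>>> {"api": "servo_tool", "payload": {"plan": [[0.45, [0, 0, 0], [0, 0, 0]], [0.45, [0, 0, 0], [0, 0, 0]], [0.45, [0, 0, -2.2], [0, 0, 0]], [0.45, [0, 0, -1.2], [0, 0, 0]], [0.45, [2.6, 1.42, 0], [0, 0, 0]], [0.45, [2.6, 1.42, 0], [0, 0, 0]], [0.45, [2.6, 1.42, 0], [0, 0, 0]], [0.45, [2.5, 1.4, 0], [0, 0, 0]], [0.45, [0, 0, 0], [0, 0, -3.3]], [0.45, [0, 0, 0], [0, 0, 0]], [0.45, [0, 0, 0], [0, 0, 0]]]}}

```text
time_s: 45.3
tool_pos: [0.6076, 0.0992, 0.1541]
tool_rot: [-179.9, -0.5, 9.6]
force: [-0.0, -1.2, 0.9]
grip_width: 0.0395
```

```bash
python3 d.py BR .116 9.7
```

```text
t 45.3 pos [0.6076 0.0992 0.1541] [-179.85   -0.48    9.57] q7 -83.1 Mz [-0.004  0.158 -0.023] F [-0.  -1.2  0.9] grip 0.0395
shift [-0.02  0.22  3.81] rot [-0.15 -0.48 -0.13]
```

>>> {"api": "servo_tool", "payload": {"plan": [[0.45, [0, 0.2, 0.5], [-0.1, -0.4, -0.1]], [0.45, [0, 0, 1.4], [0, 0, 0]], [0.45, [0, 0, 1.4], [0, 0, 0]], [0.45, [0, 0, 0.4], [0, 0, 0]], [0.1, [0, 0, 0], [0, 0, 0]], [0.1, [0, 0, 0], [0, 0, 0]], [0.1, [0, 0, 0], [0, 0, 0]], [0.1, [0, 0, 0], [0, 0, 0]], [0.1, [0, 0, 0.01], [0, 0, 0.9]], [0.1, [0, 0, 0.01], [0, 0, 0.9]], [0.1, [0, 0, 0.01], [0, 0, 0.9]], [0.1, [0, 0, 0.01], [0, 0, 0.9]]]}}

```text
time_s: 46.3
tool_pos: [0.606, 0.0961, 0.1167]
tool_rot: [179.9, -0.1, 5.7]
force: [0.7, -1.5, -2.9]
grip_width: 0.0198
```

```bash
python3 feel.py 4;python3 d.py TR .155 10.6
```

```text
t 46.45 Mz [0.129 0.104 0.109 0.097] mean 0.11 eff7 [ 0.072 -0.122 -0.204 -0.097] yaw [5.67 5.75] [0.606  0.0962 0.1167] [ 0.1 -1.  -2.1]
t 46.45 pos [0.606  0.0962 0.1167] [ 1.7994e+02 -1.2000e-01  5.7500e+00] q7 -85.6 Mz [-0.111  0.071  0.097] F [ 0.1 -1.  -2.1] grip 0.0196
shift [-2.3  -8.72 -3.84] rot [ 0.07 -0.12 -4.85]
```

>>> {"api": "servo_tool", "payload": {"plan": [[0.1, [0, 0, 0.01], [0, 0, 0.9]], [0.1, [0, 0, 0.01], [0, 0, 0.9]], [0.1, [0, 0, 0.01], [0, 0, 0.9]]]}}

```text
time_s: 46.7
tool_pos: [0.606, 0.0962, 0.1167]
tool_rot: [179.9, -0.1, 2.9]
force: [0.7, -0.9, -2.5]
grip_width: 0.0195
```

```bash
python3 feel.py 4;python3 d.py TR .155 10.6
```

```text
t 46.85 Mz [0.165 0.145 0.064 0.074] mean 0.112 eff7 [ 0.054 -0.144 -0.226 -0.12 ] yaw [2.87 2.94] [0.606  0.0962 0.1167] [ 0.3 -0.7 -1.9]
t 46.85 pos [0.606  0.0962 0.1167] [ 1.7995e+02 -1.3000e-01  2.9400e+00] q7 -88.3 Mz [-0.082  0.126  0.074] F [ 0.3 -0.7 -1.9] grip 0.0202
shift [-2.73 -8.59 -3.85] rot [ 0.06 -0.12 -7.66]
```

>>> {"api": "servo_tool", "payload": {"plan": [[0.45, [0, 0, 0], [0, 0, 0]], [0.45, [0, 0, 0], [0, 0, 0]], [0.45, [0, 0, -2.2], [0, 0, 0]], [0.45, [0, 0, -1.2], [0, 0, 0]], [0.45, [-0.85, -2.65, 0], [0, 0, 0]], [0.45, [-0.85, -2.65, 0], [0, 0, 0]], [0.45, [-0.85, -2.65, 0], [0, 0, 0]], [0.45, [0, 0, 0], [0, 0, -7]], [0.45, [0, 0, 0], [0, 0, -0.5]], [0.45, [0, 0, 0], [0, 0, 0]]]}}

```text
time_s: 47.68
tool_pos: [0.5781, 0.1797, 0.1576]
tool_rot: [-179.8, -0.6, 10.4]
force: [0.4, 0.9, -0.1]
grip_width: 0.0393
```

```bash
python3 d.py TR .115 10.6
```

```text
t 47.6833 pos [0.5781 0.1797 0.1576] [-179.76   -0.62   10.38] q7 -91.5 Mz [-0.075  0.181 -0.014] F [ 0.4  0.9 -0.1] grip 0.0393
shift [-0.41 -0.14  4.25] rot [-0.23 -0.62 -0.22]
```

>>> {"api": "servo_tool", "payload": {"plan": [[0.45, [-0.38, -0.14, 0.7], [-0.2, -0.5, -0.2]], [0.45, [0, 0, 1.6], [0, 0, 0]], [0.45, [0, 0, 1.4], [0, 0, 0]], [0.45, [0, 0, 0.4], [0, 0, 0]], [0.1, [0, 0, 0], [0, 0, 0]], [0.1, [0, 0, 0], [0, 0, 0]], [0.1, [0, 0, 0], [0, 0, 0]], [0.1, [0, 0, 0], [0, 0, 0]], [0.1, [0, 0, 0.02], [0, 0, 1.5]], [0.1, [0, 0, 0.01], [0, 0, 0.9]], [0.1, [0, 0, 0.01], [0, 0, 0.9]], [0.1, [0, 0, 0.01], [0, 0, 0.9]], [0.1, [0, 0, 0.01], [0, 0, 0.9]], [0.1, [0, 0, 0.01], [0, 0, 0.9]], [0.1, [0, 0, 0.01], [0, 0, 0.9]]]}}

```text
time_s: 48.93
tool_pos: [0.5749, 0.1797, 0.1152]
tool_rot: [-179.7, -0.1, 2.3]
force: [-0.4, 0.2, -2.1]
grip_width: 0.02
```

```bash
python3 feel.py 4;python3 d.py BL .155 10.5
```

```text
t 49.0833 Mz [0.196 0.152 0.109 0.083] mean 0.135 eff7 [ 0.031 -0.164 -0.262 -0.159] yaw [2.26 2.34] [0.5749 0.1797 0.1152] [-1.   0.4 -2.1]
t 49.0833 pos [0.5749 0.1797 0.1152] [-1.7975e+02 -9.0000e-02  2.3400e+00] q7 -98.0 Mz [-0.107  0.244  0.083] F [-1.   0.4 -2.1] grip 0.0199
shift [-5.49 11.39 -4.04] rot [-0.25 -0.11 -8.16]
```

TR went from 0.12 to about 0.165 N m, so it is seated and snug at about 110°. Next is BL, to the same angle.

>>> {"api": "servo_tool", "payload": {"plan": [[0.45, [0, 0, 0], [0, 0, 0]], [0.45, [0, 0, 0], [0, 0, 0]], [0.45, [0, 0, -2.2], [0, 0, 0]], [0.45, [0, 0, -1.2], [0, 0, 0]], [0.45, [-1.25, 2.65, 0], [0, 0, 0]], [0.45, [-1.25, 2.65, 0], [0, 0, 0]], [0.45, [-1.25, 2.65, 0], [0, 0, 0]], [0.45, [-1.25, 2.65, 0], [0, 0, 0]], [0.45, [0, 0, 0], [0, 0, -7]], [0.45, [0, 0, 0], [0, 0, -1]], [0.45, [0, 0, 0], [0, 0, 0]]]}}

```text
time_s: 50.0
tool_pos: [0.532, 0.0674, 0.1553]
tool_rot: [-179.6, -0.9, 10.4]
force: [-0.4, 0.2, -0.0]
grip_width: 0.0395
```

```bash
python3 d.py BL .115 10.5
```

```text
t 50.0 pos [0.532  0.0674 0.1553] [-179.55   -0.86   10.37] q7 -84.8 Mz [-0.065  0.156  0.015] F [-0.4  0.2 -0. ] grip 0.0395
shift [-0.86  0.29  4.02] rot [-0.44 -0.86 -0.12]
```

>>> {"api": "servo_tool", "payload": {"plan": [[0.45, [-0.75, 0.29, 0.6], [-0.4, -0.8, -0.1]], [0.45, [0, 0, 1.5], [0, 0, 0]], [0.45, [0, 0, 1.4], [0, 0, 0]], [0.45, [0, 0, 0.4], [0, 0, 0]], [0.1, [0, 0, 0], [0, 0, 0]], [0.1, [0, 0, 0], [0, 0, 0]], [0.1, [0, 0, 0], [0, 0, 0]], [0.1, [0, 0, 0], [0, 0, 0]], [0.1, [0, 0, 0.02], [0, 0, 1.0]], [0.1, [0, 0, 0.01], [0, 0, 0.9]], [0.1, [0, 0, 0.01], [0, 0, 0.9]], [0.1, [0, 0, 0.01], [0, 0, 0.9]], [0.1, [0, 0, 0.01], [0, 0, 0.9]], [0.1, [0, 0, 0.01], [0, 0, 0.9]]]}}

```text
time_s: 51.17
tool_pos: [0.5265, 0.0625, 0.1149]
tool_rot: [179.5, -0.0, 4.1]
force: [-0.2, -1.6, -2.1]
grip_width: 0.02
```

```bash
python3 feel.py 4;python3 d.py TL .155 6.2
```

```text
t 51.3167 Mz [0.14  0.037 0.108 0.08 ] mean 0.091 eff7 [ 0.05  -0.152 -0.25  -0.141] yaw [4.13 4.21] [0.5265 0.0625 0.1149] [-0.2 -2.4 -2.6]
t 51.3167 pos [0.5265 0.0625 0.1149] [ 1.7953e+02 -2.0000e-02  4.2100e+00] q7 -89.9 Mz [-0.197  0.183  0.08 ] F [-0.2 -2.4 -2.6] grip 0.0199
shift [-2.93 -8.63 -4.09] rot [ 0.47 -0.02 -1.99]
```

>>> {"api": "servo_tool", "payload": {"plan": [[0.1, [0, 0, 0.01], [0, 0, 0.6]], [0.45, [0, 0, 0], [0, 0, 0]], [0.45, [0, 0, 0], [0, 0, 0]], [0.45, [0, 0, -2.2], [0, 0, 0]], [0.45, [0, 0, -1.2], [0, 0, 0]], [0.45, [-0.85, -2.65, 0], [0, 0, 0]], [0.45, [-0.85, -2.65, 0], [0, 0, 0]], [0.45, [-0.85, -2.65, 0], [0, 0, 0]], [0.45, [0, 0, 0], [0, 0, -2]], [0.45, [0, 0, 0], [0, 0, 0]], [0.45, [0, 0, 0], [0, 0, 0]]]}}

```text
time_s: 52.23
tool_pos: [0.4982, 0.1474, 0.1545]
tool_rot: [179.9, -0.5, 5.5]
force: [0.3, 0.4, 0.7]
grip_width: 0.0391
```

```bash
python3 d.py TL .115 6.2
```

```text
t 52.2333 pos [0.4982 0.1474 0.1545] [179.93  -0.54   5.48] q7 -101.2 Mz [-0.032  0.158 -0.03 ] F [0.3 0.4 0.7] grip 0.0391
shift [-0.77 -0.02  3.94] rot [ 0.07 -0.54 -0.72]
```

>>> {"api": "servo_tool", "payload": {"plan": [[0.45, [-0.7, 0, 0.5], [0, -0.5, -0.7]], [0.45, [0, 0, 1.5], [0, 0, 0]], [0.45, [0, 0, 1.4], [0, 0, 0]], [0.45, [0, 0, 0.4], [0, 0, 0]], [0.1, [0, 0, 0], [0, 0, 0]], [0.1, [0, 0, 0], [0, 0, 0]], [0.1, [0, 0, 0], [0, 0, 0]], [0.1, [0, 0, 0], [0, 0, 0]], [0.1, [0, 0, 0.01], [0, 0, 0.9]], [0.1, [0, 0, 0.01], [0, 0, 0.9]]]}}

```text
time_s: 53.07
tool_pos: [0.4913, 0.1457, 0.1157]
tool_rot: [-179.8, -0.0, 3.9]
force: [0.0, -0.9, -3.7]
grip_width: 0.02
```

```bash
python3 feel.py 4;python3 d.py BR .155 2.9
```

```text
t 53.2167 Mz [0.212 0.151 0.122 0.121] mean 0.151 eff7 [ 0.056 -0.149 -0.249 -0.155] yaw [3.94 3.98] [0.4913 0.1457 0.1157] [ 0.3  0.9 -3.1]
t 53.2167 pos [0.4913 0.1457 0.1157] [-1.7977e+02 -3.0000e-02  3.9800e+00] q7 -101.2 Mz [-0.109  0.033  0.121] F [ 0.3  0.9 -3.1] grip 0.0199
shift [11.32  5.63 -3.95] rot [-0.23 -0.03  1.08]
```

>>> {"api": "servo_tool", "payload": {"plan": [[0.45, [0, 0, 0], [0, 0, 0]], [0.45, [0, 0, 0], [0, 0, 0]], [0.45, [0, 0, -2.2], [0, 0, 0]], [0.45, [0, 0, -1.2], [0, 0, 0]], [0.45, [2.65, 1.32, 0], [0, 0, 0]], [0.45, [2.65, 1.32, 0], [0, 0, 0]], [0.45, [2.65, 1.32, 0], [0, 0, 0]], [0.45, [2.6, 1.3, 0], [0, 0, 0]], [0.45, [0, 0, 0], [0, 0, 1]], [0.45, [0, 0, 0], [0, 0, 0]], [0.45, [0, 0, 0], [0, 0, 0]]]}}

```text
time_s: 54.13
tool_pos: [0.6066, 0.0984, 0.1554]
tool_rot: [-179.6, -0.4, 2.9]
force: [0.5, 0.1, -0.3]
grip_width: 0.0391
```

```bash
python3 d.py BR .115 2.9
```

```text
t 54.1333 pos [0.6066 0.0984 0.1554] [-179.58   -0.36    2.93] q7 -88.7 Mz [-0.077  0.194  0.06 ] F [ 0.5  0.1 -0.3] grip 0.0391
shift [0.12 0.15 4.04] rot [-0.42 -0.36  0.03]
```

>>> {"api": "servo_tool", "payload": {"plan": [[0.45, [0.1, 0.15, 0.6], [-0.4, -0.3, 0]], [0.45, [0, 0, 1.5], [0, 0, 0]], [0.45, [0, 0, 1.4], [0, 0, 0]], [0.45, [0, 0, 0.4], [0, 0, 0]], [0.1, [0, 0, 0], [0, 0, 0]], [0.1, [0, 0, 0], [0, 0, 0]], [0.1, [0, 0, 0], [0, 0, 0]], [0.1, [0, 0, 0], [0, 0, 0]], [0.1, [0, 0, 0.01], [0, 0, 0.9]]]}}

```text
time_s: 54.88
tool_pos: [0.604, 0.096, 0.1157]
tool_rot: [179.8, -0.0, 2.3]
force: [0.3, 2.1, -4.4]
grip_width: 0.0196
```

```bash
python3 feel.py 4;python3 d.py BR .155 2.9
```

```text
t 55.0333 Mz [0.154 0.128 0.106 0.077] mean 0.116 eff7 [ 0.142 -0.076 -0.192 -0.108] yaw [2.3  2.35] [0.6041 0.0961 0.1157] [ 1.7 -0.7 -3.8]
t 55.0333 pos [0.6041 0.0961 0.1157] [1.7979e+02 1.0000e-02 2.3500e+00] q7 -88.5 Mz [-0.271 -0.06   0.077] F [ 1.7 -0.7 -3.8] grip 0.0199
shift [ 0.41 -0.08 -3.93] rot [ 0.21  0.01 -0.55]
```

>>> {"api": "servo_tool", "payload": {"plan": [[0.1, [0, 0, 0.01], [0, 0, 0.7]], [0.1, [0, 0, 0.01], [0, 0, 0.7]]]}}

```text
time_s: 55.2
tool_pos: [0.604, 0.0963, 0.1157]
tool_rot: [179.8, -0.0, 0.9]
force: [0.8, -1.4, -3.5]
grip_width: 0.0198
```

```bash
python3 feel.py 4
```

```text
t 55.35 Mz [0.192 0.171 0.121 0.096] mean 0.145 eff7 [ 0.004 -0.152 -0.219 -0.145] yaw [0.91 0.95] [0.6041 0.0962 0.1157] [ 0.6 -2.2 -3.1]
```

BR now reads about 0.155 N m, also snug. I'll release it, lift clear and take a last look.

>>> {"api": "servo_tool", "payload": {"plan": [[0.5, [0, 0, 0], [0, 0, 0]], [0.5, [0, 0, 0], [0, 0, 0]], [0.6, [0, 0, 0], [0, 0, 0]], [0.6, [0, 0, -2.5], [0, 0, 0]], [0.6, [0, 0, -3.5], [0, 0, 0]], [0.6, [0, 0, -3.5], [0, 0, 0]], [0.6, [0, 0, -3.5], [0, 0, 0]], [0.6, [0, 0, 0], [0, 0, 0]], [0.6, [0, 0, 0], [0, 0, 0]]]}}

```text
time_s: 56.1
tool_pos: [0.6034, 0.1001, 0.2532]
tool_rot: [-180.0, 0.0, 1.1]
force: [-1.2, 0.0, -2.6]
grip_width: 0.0521
```

```bash
python3 - <<'E'
from h import *
b=env.read_camera('side')['image'][140:260,235:395]
cv2.imwrite('pics/end.png',cv2.resize(b,None,fx=4,fy=4,interpolation=cv2.INTER_CUBIC)); o=env.get_obs(); print(o['time_s'],o['tool_pos'],o['force'])
E
```

```text
56.15 [0.60399334 0.10007287 0.2538102 ] [0.70821217 0.02510138 0.50002742]
```

View pics/end.png

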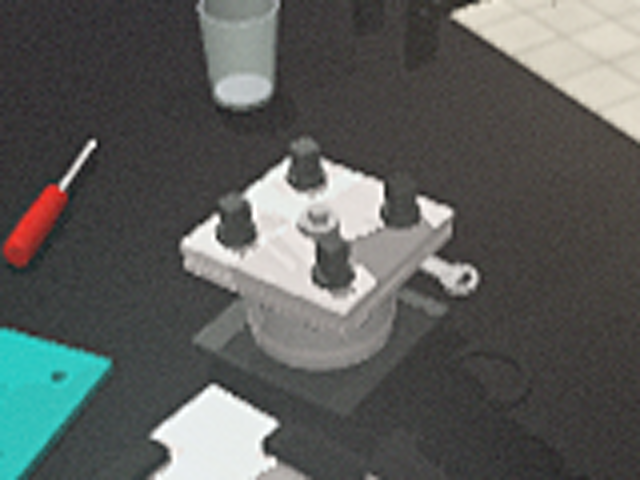

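The last picture shows the lid down and level on the flange. All four nuts are at the same height, at crop (305,165), (400,200), (235,220) and (333,262). The wrench, ring, screwdriver and beaker have not moved, and the gripper is clear.

```bash
python3 -c "
from cell import env
print(env.sign_off())"
```

```text
the job is handed in; nothing more can be done
None
```

I tightened the four nuts crosswise in five part-way rounds and handed the job in at about 56 s. In each round I went from one nut to its opposite, then across to the other pair. In the last round I went back over the first pair once.

| Nut (corner in the wrist picture) | Final angle | Torque by feel |
|---|---|---|
| Top left | about 108° | about 0.16 N m |
| Bottom right | about 111° | about 0.155 N m |
| Top right | about 110° | about 0.165 N m |
| Bottom left | about 108.5° | about 0.15 N m |

- **Torque readings:** each is noisy, about ±0.03 N m. I got them by combining the wrist moment with the effort of the last joint. At bottom left the two disagreed: the moment alone averaged 0.09, lower than the effort suggested. I gave that nut a further 0.6° and did not feel it again afterwards.
- **Not felt again:** the top-right nut was not felt again after its neighbours were tightened.
- **Last look:** the final picture shows the lid down and apparently level, with the gripper clear. The wrench, ring, screwdriver and beaker look unmoved. The other things were not in that picture.

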